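# Sort a carton of cover plates into the stock racks

### The job

First fold both flaps of the carton well back, past upright, so that it stands open. Then draw every aluminium plate up out of its slot in the carton and stand it, upright and right down, in a free slot of the blue rack whose sample plate has the same width (one plate to a slot, the sample plates stay in their racks). When the carton is empty fold both flaps down flat over it, leaving the castings at the far side of the bench alone.

Things in the scene. Friction and masses are not known exactly. Their poses are not given: they have to be found in the camera images.
- carton: Open-topped cardboard carton fixed to the bench, 280 mm long (its x axis), 158 mm wide (its y axis), rim 112 mm high, walls and floor 4 mm. Origin: centre of its underside; z up. Inside, a dark foam insert, top 60 mm above the table, with six 12 mm slots along y at x = -100, -60, -20, 20, 60, 100 mm; plates stand in them.
- flap_left (a joint): Angle of the carton's flap on its +y side, hinged along the top of that wall. 0 = folded flat over the carton, 1.57 = straight up, 2.2 = folded back outward (stop). Starts 0.9 to 1.3. Light; stays at the angle where it is left; turned by pushing, about 1 N. The flap is 276 mm along x, 60 mm from hinge to free edge, 4 mm thick.
- flap_right (a joint): The same for the flap on the carton's -y side.
- flap_left_hinge (a point): Middle of the +y flap's hinge line, 77 mm from the carton's middle, 112 mm up. Axes as the carton's; the hinge line runs along x.
- flap_right_hinge (a point): Middle of the -y flap's hinge line, likewise.
- flap_left_edge (a point): Middle of the free edge of the +y flap.
- flap_right_edge (a point): Middle of the free edge of the -y flap.
- rack_a: Loose blue plastic slotted rack, 164 mm (its x) by 140 mm (its y) by 63 mm high, 0.95 kg. Origin: centre of its underside, z up. Four slots along y at x = -60, -20, 20, 60 mm, each 14 mm wide and 128 mm long, floor 8 mm and top 63 mm above the table. The wide sample stands in the slot at x = +60, the rest are free. On the +y or -y side of the carton.
- rack_b: A second rack, identical in shape, on the other side of the carton. Four slots along y at x = -60, -20, 20, 60 mm, each 14 mm wide and 128 mm long, floor 8 mm and top 63 mm above the table. The narrow sample stands in the slot at x = +60 mm, the rest are free at the start.
- wide1: Wide aluminium plate 8 mm thick (its x axis), 120 mm wide (its y axis) and 100 mm tall (its z axis), with two dark round marks on each face; about 260 g. Origin: middle of the bottom edge. Starts on edge in a random slot of the carton, top edge 8 mm below the rim. Absent in some runs.
- wide2: Wide aluminium plate 8 mm thick (its x axis), 120 mm wide (its y axis) and 100 mm tall (its z axis), with two dark round marks on each face; about 260 g. Origin: middle of the bottom edge. Starts on edge in a random slot of the carton, top edge 8 mm below the rim. Absent in some runs.
- wide3: Wide aluminium plate 8 mm thick (its x axis), 120 mm wide (its y axis) and 100 mm tall (its z axis), with two dark round marks on each face; about 260 g. Origin: middle of the bottom edge. Starts on edge in a random slot of the carton, top edge 8 mm below the rim. Absent in some runs.
- narrow1: Narrow aluminium plate 8 mm thick (its x axis), 80 mm wide (its y axis) and 100 mm tall (its z axis), with two dark round marks on each face; about 175 g. Origin: middle of the bottom edge. Starts on edge in a random slot of the carton, top edge 8 mm below the rim. Absent in some runs.
- narrow2: Narrow aluminium plate 8 mm thick (its x axis), 80 mm wide (its y axis) and 100 mm tall (its z axis), with two dark round marks on each face; about 175 g. Origin: middle of the bottom edge. Starts on edge in a random slot of the carton, top edge 8 mm below the rim. Absent in some runs.
- narrow3: Narrow aluminium plate 8 mm thick (its x axis), 80 mm wide (its y axis) and 100 mm tall (its z axis), with two dark round marks on each face; about 175 g. Origin: middle of the bottom edge. Starts on edge in a random slot of the carton, top edge 8 mm below the rim. Absent in some runs.
- wide_sample: Wide plate like wide1 (8 x 120 x 100 mm) that stands from the start in rack_a. Origin: middle of the bottom edge.
- narrow_sample: Narrow plate like narrow1 (8 x 80 x 100 mm) that stands from the start in rack_b. Origin: middle of the bottom edge.
- bell: Bystander: bell-shaped aluminium casting, 100 mm across the foot, 100 mm tall, at the far side of the bench. Origin: centre of the underside.
- collar: Bystander: dark steel stepped collar, 80 mm across, 55 mm tall, at the far side of the bench. Origin: centre of the underside.
Not all that is in view belongs to the job. What is shaped like the rack_a but green is not meant.

How it is judged (in metres and radians):
On the way:
1. both flaps are folded back past upright (more than 1.8 rad) (value of joint each of flap_left, flap_right above 1.8 rad), for 0.2 s.
At the end, for the whole second after the job is handed in: Every wide plate stands in rack_a and every narrow plate in rack_b (samples included): origin within 75 mm in x and 35 mm in y of the rack's origin and less than 16 mm above its underside, leaning less than 0.2 rad, at rest; both racks stand flat; both flaps are below 0.35 rad (x of wide1 in the frame of rack_a between -0.075 and 0.075 m and y of wide1 in the frame of rack_a between -0.035 and 0.035 m and z of wide1 in the frame of rack_a between 0 and 0.016 m and angle between each of wide1, wide2, wide3, wide_sample, narrow1, narrow2, narrow3, narrow_sample's own z axis and vertical below 0.2 rad and linear speed of each of wide1, wide2, wide3, wide_sample, narrow1, narrow2, narrow3, narrow_sample below 0.05 m/s and x of wide2 in the frame of rack_a between -0.075 and 0.075 m and y of wide2 in the frame of rack_a between -0.035 and 0.035 m and z of wide2 in the frame of rack_a between 0 and 0.016 m and x of wide3 in the frame of rack_a between -0.075 and 0.075 m and y of wide3 in the frame of rack_a between -0.035 and 0.035 m and z of wide3 in the frame of rack_a between 0 and 0.016 m and x of wide_sample in the frame of rack_a between -0.075 and 0.075 m and y of wide_sample in the frame of rack_a between -0.035 and 0.035 m and z of wide_sample in the frame of rack_a between 0 and 0.016 m and x of narrow1 in the frame of rack_b between -0.075 and 0.075 m and y of narrow1 in the frame of rack_b between -0.035 and 0.035 m and z of narrow1 in the frame of rack_b between 0 and 0.016 m and x of narrow2 in the frame of rack_b between -0.075 and 0.075 m and y of narrow2 in the frame of rack_b between -0.035 and 0.035 m and z of narrow2 in the frame of rack_b between 0 and 0.016 m and x of narrow3 in the frame of rack_b between -0.075 and 0.075 m and y of narrow3 in the frame of rack_b between -0.035 and 0.035 m and z of narrow3 in the frame of rack_b between 0 and 0.016 m and x of narrow_sample in the frame of rack_b between -0.075 and 0.075 m and y of narrow_sample in the frame of rack_b between -0.035 and 0.035 m and z of narrow_sample in the frame of rack_b between 0 and 0.016 m and value of joint each of flap_left, flap_right below 0.35 rad and angle between each of rack_a, rack_b's own z axis and vertical below 0.08 rad and linear speed of each of rack_a, rack_b below 0.03 m/s); the robot touches nothing.
It fails at once if a casting at the far side of the bench is moved more than 30 mm (distance of any of bell, collar from where it was at the start of the episode above 0.03 m).
Of wide1, wide2, wide3, narrow1, narrow2, narrow3 only 3 to 5 are there at a start; the rules pass over those that are not, and their reading is None.
At some moment in a run one of rack_a, rack_b may be knocked a few centimetres aside while the robot is not near it.
It also fails if it takes over 210 s, if anything falls off the work surface, if the arm or the gripper's body presses on something with over 40 N, if the wrist force passes 120 N, or if a joint passes its speed limit or range.

### The arm

A 7-joint arm with a two-finger parallel gripper is mounted at the origin on the work surface. World frame = base frame: x ahead of the robot, y to its left, z up, the work surface at z = 0. Lengths are in m, angles in degrees, forces in N, time in s.
With the tool pointing down it reaches from about 0.4 to 0.9 m from the base axis. Payload 5.5 kg.
Tool frame: the origin (TCP) lies between the finger pads; the fingertips stand 22 mm ahead of it and the grasp point (between the pads) lies 3 mm ahead of it (finger_overhang is the z of the fingertips in the tool frame, in m); z points along the fingers, y is the line along which they close (so a half turn about z gives the same grasp; the last joint's range is limited). The gripper opens to 92 mm and grips with 3 to 60 N. Pads are 19 mm wide; open, the fingers measure 130 mm over their backs; the gripper's body (75 mm by 190 mm) begins 47 mm behind the grasp point.
Start: joints at [82.689, 28.699, -24.465, 88.831, 12.651, 65.22, -12.049], TCP at [0.248, -0.601, 0.211] pointing down, gripper open.
Joint ranges: [-164.97, 164.97], [-17.58, 116.51], [-87.97, 89.64], [11.32, 138.91], [-80.73, 260.73], [10.89, 115.49], [-147.41, 147.41]. Speed limits (degrees/s): [147.25, 147.25, 180, 180, 180, 180, 180].

### API

Orientations are given as [roll, pitch, yaw] about the fixed x, y, z axes, in that order (R = Rz(yaw) Ry(pitch) Rx(roll)).
In Python, from workcell import observe, get_image, get_calibration, job_done, finger_overhang gives the robot as it stands. The module is installed in compiled form; this text tells all that it offers.
- The arm moves only by the tool apply_moves, never from a script. Its argument "deltas" is a list of rows, each a list of 3 entries, a list of its own where there are three numbers: the shift along the tool's x, y, z in cm, then the turn about the tool's z in rad, then the closure, from 0 (fully open) to 1 (shut). In form: [[[x, y, z], turn, jaw], ...]. A call has 1 to 12 rows; each row is the pose to reach, as a shift and turn from the pose commanded when the call began, along the tool's axes at that moment; what a row does not reach only later rows make up. A row lasts 1/12 s, in which the tool goes at most 41.7 mm and 7.16 degrees, less where a joint would pass 70% of its speed; a pose out of reach is approached as far as the arm can. A call with a gripper value outside its range is refused whole. The fingers move at their own pace and stop on an object; "grip_force" is the grip in N (left out, the last holds). Time passes only in rows, so rows that repeat a pose let the fingers close. It gives the time, the measured TCP pose, the force, the opening and the grip force at its end, in the units of the state.
- observe(): the state, without advancing time (a new reading comes with each control period).
- get_image(name): name is "scene" or "top" or "wrist"; returns (picture, depth): 480x640x3 uint8, blue, green, red; 480x640 float32, m along the optical axis (not along the pixel's ray), 0 where there is no reading.
- get_calibration(name): a dict with "vfov" (degrees; the focal length in pixels is half the picture's height over the tangent of half this angle, whatever the lens; pixels are square), "cx", "cy" (the principal point, pixels), "rvec" (rotation vector, rad) and "tvec" (3), from world to camera coordinates, as OpenCV has them. Camera axes: x right, y down, z forward; pixel columns grow to the right and rows downward; lengths in m; the calibration is good to about 2 mm. A picture is of the moment at which its call begins: read the wrist's pose just before it. get_calibration takes no time and is no camera call; for the wrist camera it gives the pose at the moment of the call.
- job_done(): hands the job in; it is judged then, once.
The state is a dict: "time": time; "q": joint angles; "qvel": joint speeds; "effort": joint torques, N m; "eef_pos": TCP position; "eef_rot": TCP orientation; "ft_force": force on the tool from outside, world axes, zero at the start; "wrist_torque": the same for the moment, N m; "opening": opening from 0.0 (shut) to 1.0 (fully open); "gripper_force": force on a finger pad.
Only numpy, scipy, OpenCV 4.12 (cv2) and the standard library are available. Lean on these libraries where they do the work, as an engineer would, in place of code of your own. Each camera call takes 0.05 s, during which the arm holds its last target. There are 200 camera calls.

## Working session

There is one attempt and no reset: what is moved stays moved. The work goes in short steps, Python scripts to look and compute and a tool call to move; the robot and the scene stay as the last step left them, time stands still between calls to the robot, and variables do not carry over. Pictures are saved under pics/ and viewed, at most 14 in all, crops included, and the job is handed in when it is done.

Besides the shell and the picture viewer there is one more tool, called after ">>>" by a JSON object that holds its "op" and its "data". apply_moves: Moves the arm, as the interface text tells. Its arguments: {"type":"object","properties":{"deltas":{"type":"array"},"grip_force":{"type":"number"}},"required":["deltas"]}

```bash
mkdir -p pics; cat > h.py <<'E'
import numpy as np,cv2
from workcell import *
def K(c): 
    f=240/np.tan(np.radians(c['vfov'])/2); return np.array([[f,0,c['cx']],[0,f,c['cy']],[0,0,1]])
def cloud(name):
    o=observe(); c=get_calibration(name); im,d=get_image(name)
    k=K(c); R=cv2.Rodrigues(np.array(c['rvec'],float))[0]; t=np.array(c['tvec'],float).ravel()
    v,u=np.mgrid[0:480,0:640]
    P=np.stack([(u-k[0,2])/k[0,0]*d,(v-k[1,2])/k[1,1]*d,d],-1)
    W=(P-t)@R; W[d<=0]=np.nan
    return im,d,W
E
python3 - <<'E'
from h import *
print(observe(),finger_overhang)
for n in ['top','scene','wrist']:
    c=get_calibration(n);print(n,c)
    im,d,W=cloud(n); cv2.imwrite(f'pics/{n}0.png',im); np.savez(f'{n}0.npz',im=im,W=W,d=d)
    print((d>0).mean())
E
```

```text
{'time': 0.0, 'q': array([ 82.69131392,  28.75384722, -24.45257214,  88.89179668,
        12.65207701,  65.22010651, -12.05064111]), 'qvel': array([-0.05151853,  0.0897514 , -0.01139542, -0.05851876, -0.06757023,
       -0.05114394,  0.00657731]), 'effort': array([ 5.68534233e-04, -5.66606355e+01, -5.81600413e+00, -2.79113728e+01,
       -6.87473221e-02,  3.07670957e-02,  1.90628339e-04]), 'eef_pos': array([ 0.24724454, -0.60034305,  0.20967442]), 'eef_rot': array([-1.79887915e+02, -2.31996818e-03,  2.23906112e+01]), 'ft_force': array([-0.84371892,  0.09278434,  0.35820163]), 'wrist_torque': array([-0.01226534,  0.01878465, -0.01207057]), 'gripper_force': 0.0, 'opening': 1.002590553221129} 0.022
top {'vfov': 57.279386866309785, 'cx': 322.1957067585083, 'cy': 236.2324782584362, 'rvec': array([ 2.18075627, -2.12414092,  0.13850664]), 'tvec': array([-0.0019853 ,  0.53707884,  0.99700966])}
0.9961653645833334
scene {'vfov': 47.980306214022306, 'cx': 320.3798020035073, 'cy': 245.0344678885474, 'rvec': array([ 1.92742489,  1.91206191, -0.54376269]), 'tvec': array([-0.01726329, -0.4078732 ,  1.54389689])}
0.9960807291666667
wrist {'vfov': 61.57515938159221, 'cx': 314.18377147883734, 'cy': 248.91079552370874, 'rvec': array([-2.40691714,  1.61007952,  0.23383308]), 'tvec': array([-0.64921971, -0.03506724,  0.3909205 ])}
0.995830078125
```

View pics/top0.png

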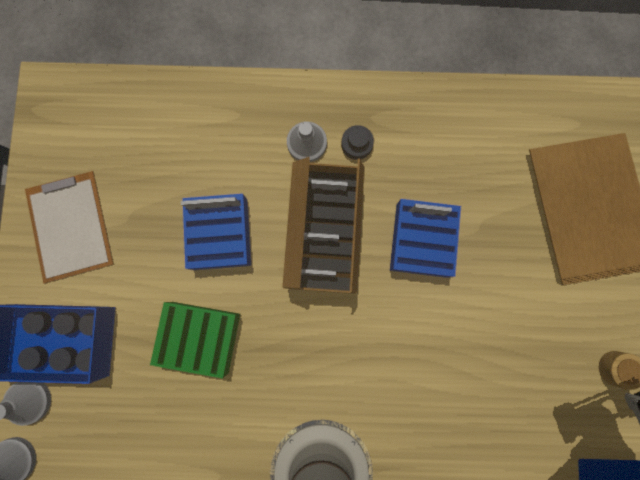

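View pics/scene0.png

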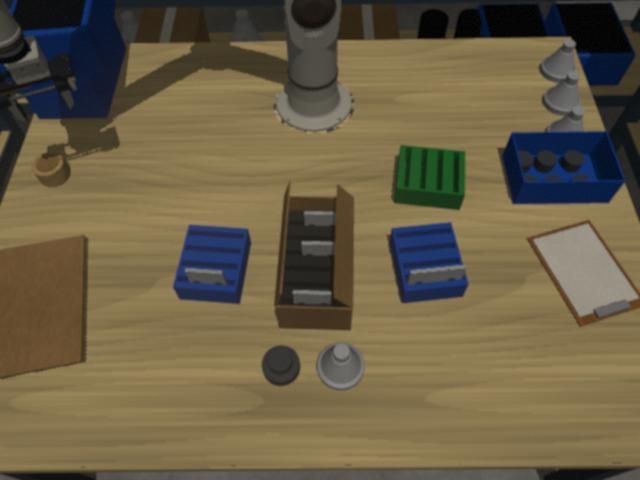

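The top view shows the carton at about (328,228), the wide-sample rack at (215,232) and the narrow-sample rack at (427,238). The carton holds three bright plates at rows 184, 237 and 272. The castings are at (306,141) and (357,142). The green rack is a decoy. The scene view agrees. Next I'll measure positions.

```bash
cat >> h.py <<'E'
def rect(P):
    (c,s,a)=cv2.minAreaRect((P[:,:2]*1000).astype(np.float32)); return np.round(c,1),np.round(s,1),round(a,2)
def comps(m,W,minn=30):
    n,l=cv2.connectedComponents(m.astype(np.uint8))
    for i in range(1,n):
        s=l==i
        if s.sum()>=minn: yield s,W[s]
def racks(im,W):
    hsv=cv2.cvtColor(im,cv2.COLOR_BGR2HSV); z=W[...,2]
    m=(hsv[...,0]>105)&(hsv[...,0]<130)&(hsv[...,1]>150)&(abs(z-.063)<.008)
    m&=(abs(W[...,1])<.4)
    m=cv2.morphologyEx(m.astype(np.uint8),cv2.MORPH_CLOSE,np.ones((9,9)))>0
    for s,P in comps(m&(abs(z-.063)<.008),W,300):
        print('rack',rect(P),'z',np.nanmedian(P[:,2]).round(4),len(P))
def plates(im,W):
    hsv=cv2.cvtColor(im,cv2.COLOR_BGR2HSV); z=W[...,2]
    m=(hsv[...,1]<60)&(hsv[...,2]>110)&(z>.09)&(z<.13)&(abs(W[...,1])<.4)&(W[...,0]>.3)
    for s,P in comps(m,W,20):
        vu=np.argwhere(s).mean(0)
        print('plate px',vu[::-1].round(),rect(P),'z',np.median(P[:,2]).round(4),len(P))
E
python3 - <<'E'
from h import *
for n in ['top','scene']:
    f=np.load(n+'0.npz');im,W=f['im'],f['W'];print(n);racks(im,W);plates(im,W)
    hsv=cv2.cvtColor(im,cv2.COLOR_BGR2HSV);z=W[...,2]
    # carton brown
    m=(hsv[...,0]<20)&(hsv[...,1]>60)&(abs(W[...,1])<.15)&(W[...,0]>.35)&(W[...,0]<.75)
    for lo,hi in [(.1,.118),(.118,.2)]:
        for s,P in comps(m&(z>lo)&(z<hi),W,60): print('carton',lo,rect(P),P[:,:].min(0).round(3),P.max(0).round(3),len(P))
E
```

```text
top
rack (array([ 537.2, -227.2]), array([137.6, 161.1]), 84.57) z 0.0621 2558
rack (array([530.5, 258.1]), array([142.5, 136.6]), 6.08) z 0.0625 2285
plate px [305. 128.] (array([775.1,  56.7]), array([28.4, 29.3]), 48.59) z 0.0994 140
plate px [330. 182.] (array([649.2,  -1.2]), array([78.2,  8.7]), 88.21) z 0.1036 120
plate px [207. 201.] (array([599.8, 266.8]), array([  8.1, 117.2]), 6.0) z 0.1077 184
plate px [433. 207.] (array([ 598.4, -230.9]), array([79.6,  8.5]), 84.75) z 0.1074 123
plate px [323. 236.] (array([529.8,  11.1]), array([68.1,  7.9]), 86.79) z 0.1033 110
plate px [320. 272.] (array([449.8,  14.5]), array([65.5,  7.7]), 87.47) z 0.1034 111
carton 0.1 (array([686.3,  -9.5]), array([105.6,   5.6]), 88.49) [ 0.682 -0.062  0.1  ] [0.69  0.043 0.115] 150
carton 0.1 (array([411.2,   3.9]), array([122.4,   4. ]), 87.48) [ 0.408 -0.057  0.101] [0.415 0.065 0.115] 106
carton 0.118 (array([552.5,  67.6]), array([ 38.9, 276.7]), 87.36) [0.415 0.043 0.118] [0.69  0.092 0.165] 2062
carton 0.118 (array([546.5, -61.3]), array([ 18.7, 275.9]), 87.54) [ 0.408 -0.076  0.118] [ 0.6
[... 448 characters left out ...]
.] (array([ 601.2, -233.2]), array([77.9,  8.8]), 83.47) z 0.1068 90
plate px [311. 292.] (array([652.9,  -3.8]), array([74.7,  8. ]), 85.48) z 0.1032 82
plate px [341. 351.] (array([778.7,  55.8]), array([28.4, 28.3]), 51.55) z 0.0994 175
carton 0.1 (array([ 4.157e+02, -4.000e-01]), array([106. ,  10.5]), 86.82) [ 0.408 -0.053  0.1  ] [0.422 0.053 0.116] 194
carton 0.1 (array([690.,   1.]), array([160.7,  12.7]), 86.41) [ 0.679 -0.079  0.1  ] [0.697 0.081 0.118] 329
carton 0.118 (array([550.6, -62.6]), array([ 18.4, 277.2]), 87.51) [ 0.412 -0.078  0.118] [ 0.689 -0.049  0.174] 665
carton 0.118 (array([555.4,  66.8]), array([ 39.7, 278.9]), 87.56) [0.416 0.043 0.118] [0.695 0.09  0.165] 1953
```

```bash
cat > go.py <<'E'
import sys,numpy as np
from h import observe
from scipy.spatial.transform import Rotation as Rn
o=observe(); p=np.array(o['eef_pos']); r=o['eef_rot']; R=Rn.from_euler('xyz',r,degrees=True).as_matrix()
print('t',round(o['time'],2),'at',p.round(4),r.round(2),'q',np.array(o['q']).round(0),'F',np.array(o['ft_force']).round(1),'open',round(o['opening'],3))
a=sys.argv[1:]
for w in a:   # x,y,z,yaw
    x,y,z,yw=map(float,w.split(','))
    print(w,'->',((np.array([x,y,z])-p)@R*100).round(2),'turn',round(-np.radians((yw-r[2]+180)%360-180),3))
E
python3 go.py .40,-.3,.26,55 .551,.005,.26,87.5
```

```text
t 0.15 at [ 0.2473 -0.6005  0.2099] [-179.91   -0.     22.39] q [ 83.  29. -24.  89.  13.  65. -12.] F [-0.7 -0.   1.3] open 0.995
.40,-.3,.26,55 -> [ 25.56 -21.97  -4.98] turn -0.569
.551,.005,.26,87.5 -> [ 51.14 -44.42  -4.94] turn -1.136
```

>>> {"op": "apply_moves", "data": {"deltas": [[[2.5, -2.2, -3], -0.1, 1], [[5.5, -4.7, -5], -0.2, 1], [[8.5, -7.3, -5], -0.3, 1], [[11.5, -9.9, -5], -0.4, 1], [[14.5, -12.5, -5], -0.5, 1], [[17.5, -15.1, -5], -0.6, 1], [[20.5, -17.7, -5], -0.65, 1], [[23.5, -20.3, -5], -0.7, 1], [[26.5, -22.9, -5], -0.75, 1], [[29.5, -25.5, -5], -0.8, 1], [[32.5, -28.1, -5], -0.9, 1], [[35.5, -30.7, -5], -1.0, 1]]}}

```text
time: 1.15
eef_pos: [0.4592, -0.1801, 0.2609]
eef_rot: [180.0, 0.0, 79.9]
ft_force: [1.2, 0.3, -0.7]
opening: 0.178
gripper_force: 0.0
```

```bash
python3 go.py .551,.005,.26,87.5 .551,.005,.165,87.5
```

```text
t 1.15 at [ 0.4592 -0.1801  0.2609] [1.7999e+02 5.0000e-02 7.9940e+01] q [ 62.  13. -50. 107.  11.  65.  -2.] F [ 1.2  0.3 -0.7] open 0.178
.551,.005,.26,87.5 -> [19.83  5.81  0.07] turn -0.132
.551,.005,.165,87.5 -> [19.84  5.81  9.57] turn -0.132
```

>>> {"op": "apply_moves", "data": {"deltas": [[[3.5, 1.0, 0], -0.03, 1], [[7, 2.0, 0], -0.06, 1], [[10.5, 3.0, 0], -0.09, 1], [[14, 4.0, 0], -0.13, 1], [[17, 5.0, 0], -0.13, 1], [[19.8, 5.8, 0], -0.13, 1], [[19.8, 5.8, 0], -0.13, 1], [[19.8, 5.8, 3], -0.13, 1], [[19.8, 5.8, 6], -0.13, 1], [[19.8, 5.8, 9], -0.13, 1], [[19.8, 5.8, 10.2], -0.13, 1], [[19.8, 5.8, 10.2], -0.13, 1]]}}

```text
time: 2.15
eef_pos: [0.5487, 0.0018, 0.1557]
eef_rot: [-179.6, 0.0, 87.1]
ft_force: [0.2, -0.0, 0.7]
opening: 0.002
gripper_force: 0.0
```

```bash
python3 go.py .551,.087,.159,87.5 .551,-.077,.159,87.5
```

```text
t 2.15 at [0.5487 0.0018 0.1557] [-179.64    0.     87.13] q [ 35.  28. -49. 106.  25.  58. -27.] F [ 0.2 -0.   0.7] open 0.002
.551,.087,.159,87.5 -> [ 8.52 -0.2  -0.33] turn -0.006
.551,-.077,.159,87.5 -> [-7.86  0.62 -0.33] turn -0.006
```

>>> {"op": "apply_moves", "data": {"deltas": [[[1.5, 0, 0], 0, 1], [[3, 0, 0], 0, 1], [[4, 0, 0], 0, 1], [[5, 0, 0], 0, 1], [[6, 0, 0], 0, 1], [[7, 0, 0], 0, 1], [[7.5, 0, 0], 0, 1], [[8, 0, 0], 0, 1], [[8.5, 0, 0], 0, 1], [[8.5, 0, 0], 0, 1]]}}

```text
time: 2.98
eef_pos: [0.5556, 0.0885, 0.1588]
eef_rot: [180.0, -0.0, 87.2]
ft_force: [-0.2, 0.5, -0.8]
opening: 0.003
gripper_force: 0.0
```

>>> {"op": "apply_moves", "data": {"deltas": [[[-3, 0, 0], 0, 1], [[-6, 0, 0], 0, 1], [[-9, 0, 0], 0, 1], [[-11, 0, 0], 0, 1], [[-12, 0, 0], 0, 1], [[-13, 0, 0], 0, 1], [[-14, 0, 0], 0, 1], [[-15, 0, 0], 0, 1], [[-15.7, 0, 0], 0, 1], [[-16.2, 0, 0], 0, 1], [[-16.2, 0, 0], 0, 1]]}}

```text
time: 3.9
eef_pos: [0.5476, -0.0753, 0.1586]
eef_rot: [-180.0, 0.0, 87.1]
ft_force: [0.0, -1.4, 0.4]
opening: 0.005
gripper_force: 0.0
```

>>> {"op": "apply_moves", "data": {"deltas": [[[3, 0, 0], 0, 1], [[6, 0, 0], 0, 1], [[6, 0, -4], 0, 1], [[6, 0, -8], 0, 1], [[4, 0, -12], 0, 1], [[0, 0, -16], 0, 1], [[-4, 0, -16], 0, 1], [[-8, 4, -16], 0, 1], [[-12, 8, -16], 0, 1], [[-15, 8, -16], 0, 1], [[-15, 8, -16], 0, 1]]}}

```text
time: 4.82
eef_pos: [0.6211, -0.2331, 0.318]
eef_rot: [180.0, 0.1, 86.9]
ft_force: [-0.3, -0.3, -0.7]
opening: 0.006
gripper_force: 0.0
```

```bash
python3 - <<'E'
from h import *
for n in ['top','scene','wrist']:
    im,d,W=cloud(n); cv2.imwrite(f'pics/{n}1.png',im); np.savez(f'{n}1.npz',im=im,W=W,d=d)
    print(n); racks(im,W); plates(im,W)
    hsv=cv2.cvtColor(im,cv2.COLOR_BGR2HSV);z=W[...,2]
    m=(hsv[...,0]<20)&(hsv[...,1]>60)&(abs(W[...,1])<.15)&(W[...,0]>.35)&(W[...,0]<.75)
    for s,P in comps(m&(z>.1)&(z<.2),W,60): print('carton',rect(P),P.min(0).round(3),P.max(0).round(3),len(P))
print(observe()['time'])
E
python3 go.py
```

```text
top
rack (array([ 536.7, -225.4]), array([135.6, 160.8]), 83.56) z 0.0621 1513
rack (array([525.2, 257.3]), array([132.3, 138. ]), 6.58) z 0.0625 2262
plate px [305. 128.] (array([775.4,  56.5]), array([30. , 29.3]), 89.06) z 0.0994 144
plate px [329. 183.] (array([648.9,  -1.2]), array([78.5,  8.6]), 87.91) z 0.1033 126
plate px [208. 201.] (array([599.8, 266. ]), array([  8.4, 119.4]), 5.79) z 0.1077 190
plate px [423. 206.] (array([ 600.3, -210. ]), array([37.5,  8.2]), 85.99) z 0.1071 63
plate px [323. 236.] (array([529.8,  11.1]), array([68.4,  8. ]), 86.98) z 0.1034 114
plate px [320. 272.] (array([449.7,  14.6]), array([65.7,  7.9]), 87.74) z 0.1034 112
carton (array([550. ,   8.3]), array([161.2, 280.8]), 87.53) [ 0.406 -0.075  0.1  ] [0.691 0.094 0.174] 3423
scene
rack (array([545.1, 257.2]), array([164.5, 138.6]), 6.19) z 0.0619 2340
rack (array([ 542.7, -227.7]), array([136.4, 165.4]), 83.77) z 0.0619 1600
plate px [318. 213.] (array([453.1,  12.2]), array([ 9.9, 61.3]), 0.11) z 0.1035 81
plate px [316. 243.] (array([532.4,   7.7]), array([63.5, 10.5]), 87.84) z 0.1032 87

[... 183 characters left out ...]
[311. 292.] (array([652.7,  -2.9]), array([77. ,  9.1]), 87.14) z 0.1035 116
plate px [341. 351.] (array([778.5,  56.4]), array([29.9, 29.7]), 1.45) z 0.0993 189
carton (array([553.2,   6. ]), array([160.8, 283.8]), 87.97) [ 0.409 -0.078  0.1  ] [0.697 0.091 0.176] 3338
wrist
rack (array([ 539.1, -227.6]), array([139.6, 162.7]), 84.52) z 0.0628 13925
plate px [293. 190.] (array([ 601.7, -211.3]), array([41.7,  8.1]), 84.68) z 0.1078 387
carton (array([547.9, -65.5]), array([ 12.7, 280. ]), 87.49) [ 0.408 -0.077  0.1  ] [ 0.688 -0.053  0.158] 10958
4.9667
t 4.97 at [ 0.6201 -0.2298  0.3175] [-1.7994e+02 -9.0000e-02  8.6970e+01] q [ 49.  31. -48.  79.  23.  80.  -1.] F [0.1 0.9 0.4] open 0.004
```

View pics/top1.png

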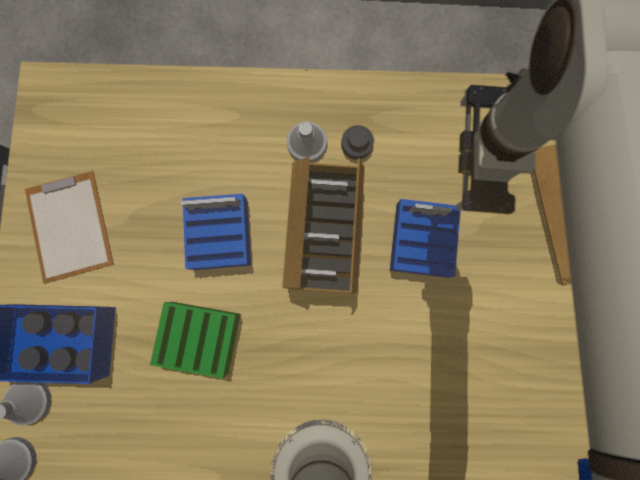

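The top view shows both flaps still leaning inward at (297,225) and (358,225), so the sweep did not turn them. The gripper is at about (490,150). I'll check where the fingers really are compared with the reported TCP.

```bash
python3 - <<'E'
from h import *
for n in ['top','scene']:
    f=np.load(n+'1.npz');im,W=f['im'],f['W'];z=W[...,2]
    m=(z>.22)&(W[...,0]>.45)&(W[...,1]<-.1)&(W[...,1]>-.4)
    for a in np.arange(.22,.6,.03):
        P=W[m&(z>=a)&(z<a+.03)]
        if len(P)>5: print(n,round(a,2),P.min(0).round(3),P.max(0).round(3),len(P))
E
python3 -c "
import cv2,numpy as np
cv2.imwrite('pics/c1.png',np.hstack([cv2.imread('pics/wrist1.png')[::2,::2],cv2.imread('pics/scene1.png')[100:340,100:420]]))"
```

```text
top 0.4 [ 0.53  -0.249  0.4  ] [ 0.715 -0.191  0.43 ] 886
top 0.43 [ 0.524 -0.266  0.43 ] [ 0.717 -0.192  0.46 ] 2794
top 0.46 [ 0.569 -0.262  0.46 ] [ 0.636 -0.195  0.49 ] 293
top 0.49 [ 0.569 -0.268  0.49 ] [ 0.642 -0.194  0.513] 1430
top 0.52 [ 0.581 -0.26   0.525] [ 0.653 -0.193  0.55 ] 752
top 0.55 [ 0.583 -0.251  0.55 ] [ 0.643 -0.195  0.58 ] 836
top 0.58 [ 0.583 -0.238  0.58 ] [ 0.653 -0.191  0.61 ] 1013
scene 0.31 [ 0.615 -0.23   0.332] [ 0.633 -0.227  0.34 ] 15
scene 0.34 [ 0.618 -0.239  0.342] [ 0.643 -0.227  0.37 ] 48
scene 0.37 [ 0.545 -0.28   0.372] [ 0.712 -0.198  0.4  ] 63
scene 0.4 [ 0.532 -0.281  0.4  ] [ 0.72  -0.196  0.43 ] 1367
scene 0.43 [ 0.53 -0.28  0.43] [ 0.721 -0.197  0.46 ] 2264
scene 0.46 [ 0.586 -0.262  0.46 ] [ 0.645 -0.2    0.49 ] 256
scene 0.49 [ 0.576 -0.272  0.49 ] [ 0.664 -0.199  0.518] 796
scene 0.52 [ 0.601 -0.276  0.525] [ 0.666 -0.199  0.55 ] 782
scene 0.55 [ 0.612 -0.269  0.55 ] [ 0.663 -0.2    0.58 ] 887
scene 0.58 [ 0.611 -0.271  0.58 ] [ 0.663 -0.196  0.61 ] 1028
```

View pics/c1.png

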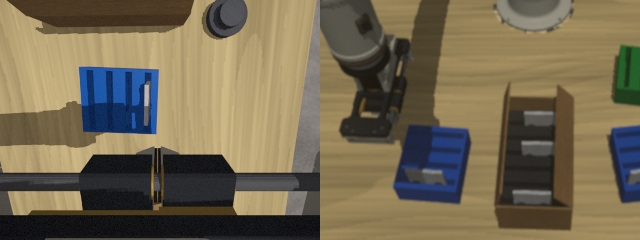

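```bash
python3 go.py .551,.005,.28,87.5 .551,.005,.155,87.5 .551,.05,.155,87.5
```

```text
t 4.97 at [ 0.6201 -0.2298  0.3175] [-1.7994e+02 -9.0000e-02  8.6970e+01] q [ 49.  31. -48.  79.  23.  80.  -1.] F [0.1 0.9 0.4] open 0.004
.551,.005,.28,87.5 -> [23.07 -8.14  3.79] turn -0.009
.551,.005,.155,87.5 -> [23.05 -8.13 16.29] turn -0.009
.551,.05,.155,87.5 -> [27.55 -8.37 16.3 ] turn -0.009
```

>>> {"op": "apply_moves", "data": {"deltas": [[[4, -1.5, 0], 0, 1], [[8, -3, 0], 0, 1], [[12, -4.5, 0], 0, 1], [[16, -6, 0], 0, 1], [[20, -7, 2], 0, 1], [[23, -8.1, 4], 0, 1], [[23, -8.1, 7], 0, 1], [[23, -8.1, 11], 0, 1], [[23, -8.1, 15], 0, 1], [[23, -8.1, 16.5], 0, 1], [[23, -8.1, 16.5], 0, 1], [[23, -8.1, 16.5], 0, 1]]}}

```text
time: 5.97
eef_pos: [0.5496, 0.0076, 0.1538]
eef_rot: [-179.9, -0.0, 87.3]
ft_force: [-0.8, 0.2, 0.5]
opening: 0.003
gripper_force: 0.0
```

>>> {"op": "apply_moves", "data": {"deltas": [[[1, 0, 0], 0, 1], [[2, 0, 0], 0, 1], [[3, 0, 0], 0, 1], [[4, 0, 0], 0, 1], [[5, 0, 0], 0, 1], [[6, 0, 0], 0, 1], [[7, 0, 0], 0, 1], [[7, 0, 0], 0, 1]]}}

```text
time: 6.63
eef_pos: [0.5539, 0.0789, 0.1541]
eef_rot: [180.0, -0.1, 87.3]
ft_force: [-0.3, 0.5, 0.3]
opening: 0.005
gripper_force: 0.0
```

```bash
python3 go.py; python3 - <<'E'
from h import *
a,_,_=cloud('top');b,_,_=cloud('scene')
cv2.imwrite('pics/c2.png',np.hstack([cv2.resize(a[120:320,240:440],(400,400)),cv2.resize(b[160:360,220:420],(400,400))]))
E
```

```text
t 6.63 at [0.5539 0.0789 0.1541] [ 1.7997e+02 -1.0000e-01  8.7340e+01] q [ 27.  29. -50. 105.  26.  58. -35.] F [-0.3  0.5  0.3] open 0.005
```

View pics/c2.png

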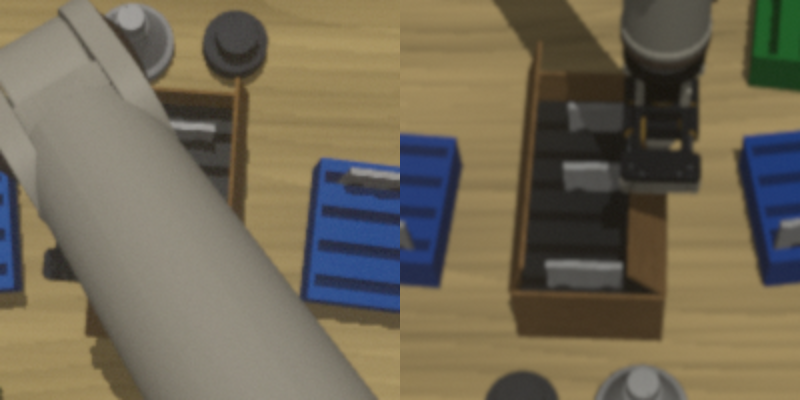

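The scene crop shows the gripper over the +y flap, at crop (660,150), with the flap face at (650,240). I'll take the flap's cross-section from depth.

```bash
cat >> h.py <<'E'
def flap(W,x0,x1):
    # coordinates in the carton frame
    a=np.radians(-2.5); q=W[...,:2]-np.array([.551,.005]); X=q@[np.cos(a),np.sin(a)]; Y=q@[-np.sin(a),np.cos(a)]; z=W[...,2]
    for sg,n in ((1,'left'),(-1,'right')):
        m=(X>x0)&(X<x1)&(Y*sg>.02)&(Y*sg<.14)&(z>.118)&(z<.185)
        if m.sum()<20: print(n,m.sum()); continue
        y,zz=Y[m]*sg,z[m]; i=zz>np.percentile(zz,95)
        print(n,m.sum(),'edge y,z',np.median(y[i]).round(4),np.median(zz[i]).round(4),'ang',np.arctan2(np.median(zz[i])-.112,.077-np.median(y[i])).round(2))
E
python3 - <<'E'
from h import *
for n in ['top0','scene0']:
    f=np.load(n+'.npz');print(n);flap(f['W'],.05,.13);flap(f['W'],-.13,-.05)
im,d,W=cloud('scene');print('now');flap(W,.05,.13);flap(W,-.13,-.05)
E
```

```text
top0
left 573 edge y,z 0.0457 0.1613 ang 1.0
right 258 edge y,z 0.0591 0.1718 ang 1.28
left 616 edge y,z 0.046 0.1615 ang 1.01
right 273 edge y,z 0.059 0.1723 ang 1.28
scene0
left 634 edge y,z 0.0447 0.1611 ang 0.99
right 215 edge y,z 0.0602 0.1725 ang 1.3
left 486 edge y,z 0.045 0.1616 ang 1.0
right 163 edge y,z 0.0596 0.1722 ang 1.29
now
left 626 edge y,z 0.0453 0.161 ang 1.0
right 214 edge y,z 0.0606 0.1722 ang 1.3
left 0
right 172 edge y,z 0.0615 0.1722 ang 1.32
```

```bash
python3 - <<'E'
from h import *
im,d,W=cloud('wrist'); cv2.imwrite('pics/wrist2.png',im); np.savez('wrist2.npz',W=W,im=im)
print(get_calibration('wrist'), -cv2.Rodrigues(get_calibration('wrist')['rvec'])[0].T@get_calibration('wrist')['tvec'])
im,d,W=cloud('scene');m=(W[...,2]>.17)&(abs(W[...,0]-.55)<.11)&(W[...,1]>0)&(W[...,1]<.16)
for a in np.arange(.17,.32,.02):
    P=W[m&(W[...,2]>a)&(W[...,2]<a+.02)]
    if len(P): print(a.round(2),P.min(0).round(3),P.max(0).round(3),len(P))
E
```

```text
{'vfov': 61.57515938159221, 'cx': 314.18377147883734, 'cy': 248.91079552370874, 'rvec': array([-2.85364556,  0.07152988,  0.00950194]), 'tvec': array([-0.55048607,  0.07908299,  0.36450557])} [0.55856558 0.15131866 0.32750648]
0.19 [0.575 0.062 0.206] [0.577 0.082 0.21 ] 13
0.21 [0.575 0.059 0.21 ] [0.586 0.081 0.23 ] 10
0.23 [0.518 0.033 0.231] [0.646 0.107 0.25 ] 243
0.25 [0.525 0.033 0.25 ] [0.654 0.109 0.27 ] 595
0.27 [0.548 0.033 0.27 ] [0.655 0.104 0.29 ] 1044
0.29 [0.565 0.051 0.29 ] [0.576 0.097 0.31 ] 135
0.31 [0.567 0.036 0.31 ] [0.576 0.108 0.33 ] 19
```

View pics/wrist2.png

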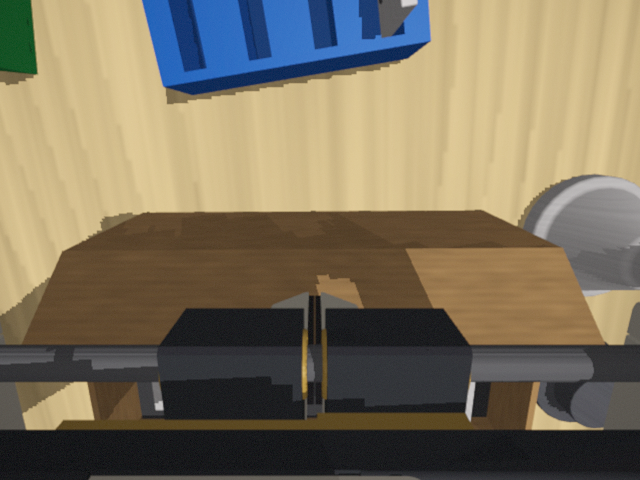

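The wrist view shows the +y flap's outer face at rows 250–345, still leaning inward, with the fingertips at (315,300) in front of it. I'll check the depth at the tips.

```bash
python3 - <<'E'
from h import *
f=np.load('wrist2.npz');W=f['W']
for v in range(260,425,8): print(v,*[W[v,u].round(3) for u in (200,290,310,322,345)])
c=get_calibration('wrist')
for p in [[.5539,.0789,.1541],[.5539,.0789,.132],[.554,.082,.112]]:
    print(p,cv2.projectPoints(np.array([p]),c['rvec'],c['tvec'],K(c),None)[0].ravel().round(0))
E
```

```text
260 [0.494 0.087 0.12 ] [0.542 0.085 0.119] [0.553 0.084 0.12 ] [0.559 0.084 0.121] [0.572 0.084 0.121]
268 [0.494 0.084 0.124] [0.542 0.082 0.125] [0.553 0.081 0.124] [0.559 0.081 0.124] [0.571 0.081 0.125]
276 [0.495 0.081 0.129] [0.542 0.079 0.129] [0.553 0.078 0.129] [0.559 0.078 0.128] [0.571 0.077 0.128]
284 [0.495 0.078 0.131] [0.542 0.076 0.133] [0.553 0.076 0.133] [0.559 0.075 0.132] [0.571 0.074 0.132]
292 [0.496 0.075 0.135] [0.542 0.073 0.136] [0.553 0.073 0.136] [0.559 0.086 0.169] [0.57  0.071 0.136]
300 [0.497 0.072 0.139] [0.546 0.087 0.179] [0.554 0.085 0.175] [0.558 0.087 0.179] [0.568 0.086 0.179]
308 [0.53  0.113 0.241] [0.551 0.112 0.241] [0.554 0.085 0.183] [0.558 0.086 0.185] [0.564 0.111 0.24 ]
316 [0.531 0.113 0.245] [0.551 0.112 0.245] [0.554 0.085 0.19 ] [0.558 0.086 0.193] [0.563 0.112 0.246]
324 [0.532 0.113 0.248] [0.551 0.112 0.249] [0.554 0.086 0.197] [0.558 0.086 0.198] [0.563 0.111 0.249]
332 [0.533 0.113 0.253] [0.551 0.112 0.252] [0.554 0.085 0.202] [0.558 0.11  0.249] [0.563 0.112 0.253]
340 [0.534 0.112 0.255] [0.552 0.111 0.255] [0.554 0.085 0.2
[... 496 characters left out ...]
] [0.555 0.101 0.253] [0.558 0.1   0.253] [0.562 0.105 0.259]
388 [0.533 0.104 0.259] [0.551 0.104 0.26 ] [0.553 0.072 0.216] [0.558 0.099 0.253] [0.562 0.103 0.259]
396 [0.533 0.102 0.259] [0.551 0.101 0.259] [0.553 0.069 0.216] [0.557 0.096 0.253] [0.562 0.101 0.259]
404 [0.533 0.101 0.259] [0.551 0.099 0.258] [ 0.545 -0.054  0.059] [ 0.555 -0.053  0.06 ] [0.562 0.098 0.258]
412 [0.533 0.098 0.259] [0.551 0.098 0.259] [ 0.545 -0.06   0.06 ] [ 0.554 -0.061  0.06 ] [0.562 0.097 0.259]
420 [0.533 0.098 0.261] [0.551 0.097 0.26 ] [0.555 0.097 0.261] [0.557 0.098 0.262] [0.562 0.097 0.261]
[0.5539, 0.0789, 0.1541] [312. 293.]
[0.5539, 0.0789, 0.132] [312. 276.]
[0.554, 0.082, 0.112] [312. 259.]
```

The visible fingertips are at z≈0.168 while the reported TCP is 0.154, so the tips ended above the flap edges and touched nothing. I'll check this against the first picture, taken with the gripper open.

```bash
python3 - <<'E'
from h import *
from scipy.spatial.transform import Rotation as Rn
def tool(W,p,r):
    return (W-np.array(p))@Rn.from_euler('xyz',r,degrees=True).as_matrix()
for n,p,r in [('wrist0',[.2473,-.6005,.2099],[180,0,22.39]),('wrist1',[.6201,-.2298,.3175],[180,0,86.97]),('wrist2',[.5539,.0789,.1541],[180,0,87.34])]:
    W=np.load(n+'.npz')['W']; T=tool(W,p,r)
    m=(abs(T[...,0])<.05)&(abs(T[...,1])<.08)&(T[...,2]>-.12)&(T[...,2]<.03)
    print(n)
    for a in np.arange(-.12,.03,.015):
        P=T[m&(T[...,2]>a)&(T[...,2]<a+.015)]
        if len(P): print(round(a,3),P.min(0).round(3),P.max(0).round(3),len(P))
c=cv2.imread('pics/wrist0.png');cv2.imwrite('pics/w0s.png',c[240:,:])
E
```

```text
wrist0
-0.12 [ 0.018 -0.064 -0.12 ] [ 0.038  0.066 -0.105] 27897
-0.105 [ 0.006 -0.071 -0.105] [ 0.038  0.074 -0.09 ] 32568
-0.09 [-0.007 -0.075 -0.09 ] [ 0.038  0.08  -0.075] 4537
-0.075 [-0.011 -0.056 -0.075] [ 0.013  0.049 -0.06 ] 1880
-0.06 [-0.01  -0.064 -0.06 ] [ 0.013  0.065 -0.045] 2625
-0.045 [-0.005 -0.063 -0.045] [ 0.013  0.064 -0.03 ] 2394
-0.03 [-0.009 -0.062 -0.03 ] [ 0.013  0.063 -0.015] 1662
-0.015 [-0.001 -0.046 -0.015] [ 0.01   0.046 -0.014] 2
wrist1
-0.12 [ 0.017 -0.055 -0.12 ] [ 0.034  0.059 -0.105] 30824
-0.105 [ 0.002 -0.077 -0.105] [ 0.034  0.08  -0.09 ] 33056
-0.09 [-0.005 -0.079 -0.09 ] [ 0.033  0.08  -0.081] 3324
-0.075 [-0.014 -0.001 -0.074] [-0.003  0.004 -0.06 ] 309
-0.06 [-0.011 -0.002 -0.06 ] [ 0.008  0.005 -0.045] 229
-0.045 [ 0.005 -0.015 -0.045] [ 0.008  0.018 -0.03 ] 441
-0.03 [-0.013 -0.015 -0.03 ] [ 0.008  0.018 -0.015] 875
-0.015 [ 0.005 -0.001 -0.015] [ 0.006  0.    -0.015] 2
wrist2
-0.12 [ 0.017 -0.055 -0.12 ] [ 0.034  0.059 -0.105] 30156
-0.105 [ 0.002 -0.077 -0.105] [ 0.034  0.08  -0.09 ] 33879
-0.09 [-0.005 -0.08  -0.09 ] [ 0.034  0.08  -0.08 ] 3665
-0.075 [-0.013 -0.001 -0.074] [-0.003  0.004 -0.06 ] 314
-0.06 [ 0.005 -0.002 -0.057] [ 0.008  0.005 -0.045] 220
-0.045 [ 0.005 -0.015 -0.045] [ 0.008  0.018 -0.03 ] 450
-0.03 [-0.012 -0.015 -0.03 ] [ 0.009  0.018 -0.015] 871
-0.015 [-0.024 -0.08  -0.015] [ 0.007  0.08  -0.   ] 290
0.0 [-0.023 -0.08   0.   ] [-0.007  0.08   0.015] 3390
0.015 [-0.011 -0.08   0.015] [0.005 0.08  0.03 ] 9555
```

View pics/w0s.png

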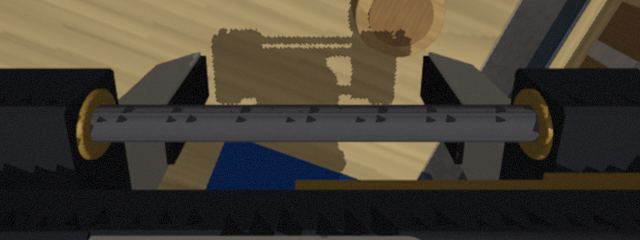

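The tips are consistently 15 mm behind the reported TCP, in both the open and closed pictures. So tip height = reported z + 0.015, and my sweep was simply too high. I'll redo it 36 mm lower.

>>> {"op": "apply_moves", "data": {"deltas": [[[-3, 0, 0], 0, 1], [[-6, 0, 0], 0, 1], [[-7.4, 0.2, 0], 0, 1], [[-7.4, 0.2, 2], 0, 1], [[-7.4, 0.2, 3.6], 0, 1], [[-7.4, 0.2, 3.6], 0, 1]]}}

```text
time: 7.38
eef_pos: [0.5501, -0.0005, 0.115]
eef_rot: [-179.7, 0.0, 87.0]
ft_force: [-1.1, -0.1, -1.0]
opening: 0.007
gripper_force: 0.0
```

>>> {"op": "apply_moves", "data": {"deltas": [[[1.5, 0, 0], 0, 1], [[3, 0, 0], 0, 1], [[4, 0, 0], 0, 1], [[5, 0, 0], 0, 1], [[6, 0, 0], 0, 1], [[7, 0, 0], 0, 1], [[7.5, 0, 0], 0, 1], [[7.9, 0, 0], 0, 1], [[7.9, 0, 0], 0, 1]]}}

```text
time: 8.13
eef_pos: [0.5562, 0.0811, 0.1177]
eef_rot: [-180.0, -0.0, 87.2]
ft_force: [1.0, -0.3, -0.6]
opening: 0.005
gripper_force: 0.1
```

```bash
python3 go.py;python3 - <<'E'
from h import *
im,d,W=cloud('scene');flap(W,.05,.13);flap(W,-.13,-.05)
E
```

```text
t 8.13 at [0.5562 0.0811 0.1177] [-1.7999e+02 -1.0000e-02  8.7190e+01] q [ 25.  32. -47. 106.  29.  55. -38.] F [ 1.  -0.3 -0.6] open 0.005
left 313 edge y,z 0.0977 0.1703 ang 1.91
right 215 edge y,z 0.061 0.1724 ang 1.31
left 0
right 167 edge y,z 0.0611 0.171 ang 1.31
```

>>> {"op": "apply_moves", "data": {"deltas": [[[0.4, 0, 0], 0, 1], [[0.7, 0, 0], 0, 1], [[0.7, 0, 0], 0, 1]]}}

```text
time: 8.43
eef_pos: [0.5566, 0.0877, 0.1177]
eef_rot: [-180.0, -0.0, 87.1]
ft_force: [-0.4, -1.1, 0.1]
opening: 0.002
gripper_force: 0.5
```

>>> {"op": "apply_moves", "data": {"deltas": [[[-3, 0, 0], 0, 1], [[-6, 0, 0], 0, 1], [[-9, 0.2, 0], 0, 1], [[-11, 0.4, 0], 0, 1], [[-12, 0.5, 0], 0, 1], [[-13, 0.5, 0], 0, 1], [[-14, 0.6, 0], 0, 1], [[-15, 0.6, 0], 0, 1], [[-16, 0.6, 0], 0, 1], [[-16.7, 0.6, 0], 0, 1], [[-16.7, 0.6, 0], 0, 1]]}}

```text
time: 9.35
eef_pos: [0.5547, -0.0748, 0.118]
eef_rot: [180.0, -0.4, 87.3]
ft_force: [0.5, 9.3, 1.7]
opening: 0.005
gripper_force: 4.2
```

>>> {"op": "apply_moves", "data": {"deltas": [[[3, 0, 0], 0, 0.3], [[6, 0, -2], 0, 0.3], [[8, 0, -6], 0, 0.3], [[8.5, 0, -10], 0, 0.3], [[8.5, 0, -14], 0, 0.3], [[8.5, 0, -18], 0, 0.3], [[8.5, 0, -21], 0, 0.3], [[5, 0, -21], 0, 0.3], [[1, 0, -21], 0, 0.3], [[0, 0, -21], 0, 0.3], [[0, 0, -21], 0, 0.3], [[0, 0, -21], 0, 0.3]]}}

```text
time: 10.35
eef_pos: [0.554, -0.081, 0.3274]
eef_rot: [-180.0, 0.0, 87.0]
ft_force: [-0.7, 1.0, -0.5]
opening: 0.698
gripper_force: 0.0
```

```bash
python3 go.py;python3 - <<'E'
from h import *
for n in ['scene','wrist','top']:
    im,d,W=cloud(n);print(n);flap(W,.05,.13);flap(W,-.13,-.05);plates(im,W);racks(im,W)
    cv2.imwrite(f'pics/{n}3.png',im); np.savez(f'{n}3.npz',W=W,im=im)
E
```

```text
t 10.35 at [ 0.554  -0.081   0.3274] [-179.97    0.     87.  ] q [ 48.  19. -53.  93.  16.  76. -11.] F [-0.7  1.  -0.5] open 0.698
scene
left 561 edge y,z 0.1099 0.1645 ang 2.13
right 673 edge y,z 0.1107 0.1603 ang 2.18
left 424 edge y,z 0.1091 0.1637 ang 2.13
right 353 edge y,z 0.1102 0.1594 ang 2.18
plate px [321. 213.] (array([453.3,  17.9]), array([10.5, 72.5]), 0.23) z 0.1026 90
plate px [318. 243.] (array([532.,  13.]), array([74.7,  9.7]), 89.17) z 0.103 95
plate px [438. 269.] (array([602.7, 264.5]), array([  9.9, 118.4]), 5.92) z 0.1074 176
plate px [203. 271.] (array([ 601.3, -233.7]), array([79. ,  9.3]), 83.9) z 0.1072 110
plate px [311. 292.] (array([652.3,  -2.9]), array([77. ,  8.6]), 88.18) z 0.103 111
plate px [341. 351.] (array([778.8,  56.3]), array([29.3, 29.5]), 26.22) z 0.099 188
rack (array([545.4, 256.9]), array([164.6, 138.5]), 6.09) z 0.0619 2375
rack (array([ 542.5, -228.7]), array([138.2, 165.8]), 84.78) z 0.0617 2439
wrist
left 1599 edge y,z 0.0929 0.1327 ang 2.23
right 3992 edge y,z 0.1077 0.1602 ang 2.14
left 1745 edge y,z 0.0935 0.1338 ang 2.22
right 
[... 488 characters left out ...]
[ 541.4, -206.4]), array([ 98.8, 162.5]), 84.53) z 0.0628 6958
top
left 587 edge y,z 0.1108 0.1638 ang 2.15
right 1
left 631 edge y,z 0.1107 0.1642 ang 2.14
right 619 edge y,z 0.1086 0.1601 ang 2.15
plate px [305. 128.] (array([776.3,  56.4]), array([29.5, 29.7]), 1.85) z 0.0994 142
plate px [329. 183.] (array([649.2,  -1.2]), array([78.4,  8.4]), 87.34) z 0.1031 124
plate px [207. 201.] (array([600. , 266.2]), array([  8.7, 120.5]), 5.77) z 0.1077 187
plate px [320. 235.] (array([530.1,  15.6]), array([77.2,  8.3]), 87.56) z 0.1036 128
plate px [317. 272.] (array([450.1,  21. ]), array([78.4,  7.9]), 87.35) z 0.1034 133
rack (array([538.7, 259.3]), array([160. , 138.2]), 6.34) z 0.0626 2323
```

View pics/wrist3.png

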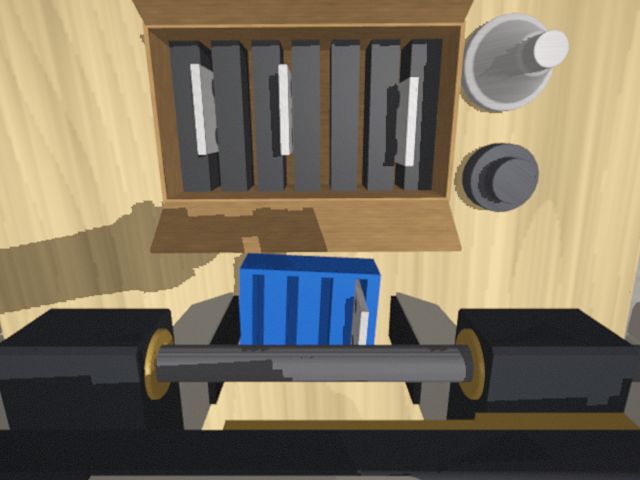

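Both flaps are back at about 2.15 rad. The wrist view shows all six slots: three narrow plates at (202,108), (285,108) and (410,121), and the rest empty. All three go to rack_b, the -y rack with the narrow sample.

```bash
python3 go.py .450,.0205,.24,87.4 .450,.0205,.055,87.4
```

```text
t 10.5 at [ 0.5543 -0.0781  0.3278] [-1.800e+02 -3.000e-02  8.728e+01] q [ 48.  19. -54.  93.  16.  76. -11.] F [-0.1 -0.1 -0.1] open 0.7
.450,.0205,.24,87.4 -> [  9.35 -10.88   8.78] turn -0.002
.450,.0205,.055,87.4 -> [  9.34 -10.88  27.28] turn -0.002
```

>>> {"op": "apply_moves", "data": {"deltas": [[[2, -2.5, 2], 0, 0.72], [[4.5, -5, 4], 0, 0.72], [[7, -8, 6], 0, 0.72], [[9.3, -10.9, 8], 0, 0.72], [[9.3, -10.9, 11], 0, 0.72], [[9.3, -10.9, 14], 0, 0.72], [[9.3, -10.9, 16], 0, 0.72], [[9.3, -10.9, 18], 0, 0.72], [[9.3, -10.9, 18], 0, 0.72]]}}

```text
time: 11.25
eef_pos: [0.4471, 0.0198, 0.1448]
eef_rot: [-179.7, -0.0, 87.3]
ft_force: [-0.8, -0.7, 0.6]
opening: 0.285
gripper_force: 0.0
```

```bash
cat > tl.py <<'E'
from h import *
from scipy.spatial.transform import Rotation as Rn
def look(lo,hi):
    """wrist view: bright/blue things in tool frame (cm): fingers + plates"""
    o=observe(); im,d,W=cloud('wrist')
    T=(W-np.array(o['eef_pos']))@Rn.from_euler('xyz',o['eef_rot'],degrees=True).as_matrix()
    return o,im,W,T
E
python3 go.py .450,.0205,.055,87.4; python3 - <<'E'
from tl import *
o,im,W,T=look(0,0); plates(im,W)
m=(abs(T[...,0])<.015)&(abs(T[...,1])<.05)&(T[...,2]>-.05)&(T[...,2]<-.012)
P=T[m];print('finger left y',P[P[:,1]<0][:,1].min(),P[P[:,1]<0][:,1].max(),'right',P[P[:,1]>0][:,1].min(),P[:,1].max(),'x',P[:,0].min(),P[:,0].max(),'zmax',P[:,2].max())
E
```

```text
t 11.25 at [0.4471 0.0198 0.1448] [-1.7967e+02 -4.0000e-02  8.7320e+01] q [ 41.  19. -54. 119.  20.  51. -27.] F [-0.8 -0.7  0.6] open 0.285
.450,.0205,.055,87.4 -> [0.08 0.34 8.98] turn -0.001
plate px [320. 263.] (array([451.4,  21. ]), array([80.1,  7.7]), 87.39) z 0.1039 1904
plate px [463. 252.] (array([531.4,  25.2]), array([63. ,  8.7]), 87.5) z 0.104 1676
finger left y -0.028482748414154282 -0.011862825010290842 right 0.013579782065205442 0.03006663792478645 x -0.009273469369397758 0.011992959054120131 zmax -0.01560648400320599
```

>>> {"op": "apply_moves", "data": {"deltas": [[[0.1, 0.3, 0], 0, 0.72], [[0.1, 0.3, 2.5], 0, 0.72], [[0.1, 0.3, 5], 0, 0.72], [[0.1, 0.3, 7.5], 0, 0.72], [[0.1, 0.3, 9], 0, 0.72], [[0.1, 0.3, 9], 0, 0.72], [[0.1, 0.3, 9], 0, 1], [[0.1, 0.3, 9], 0, 1], [[0.1, 0.3, 9], 0, 1], [[0.1, 0.3, 9], 0, 1]], "grip_force": 25}}

```text
time: 12.13
eef_pos: [0.453, 0.0196, 0.0593]
eef_rot: [-180.0, 0.1, 87.1]
ft_force: [-6.7, 1.2, 13.5]
opening: 0.094
gripper_force: 24.9
```

>>> {"op": "apply_moves", "data": {"deltas": [[[0, 0, -1], 0, 1], [[0, 0, -3], 0, 1], [[0, 0, -6], 0, 1], [[0, 0, -9], 0, 1], [[0, 0, -12], 0, 1], [[0, 0, -15], 0, 1], [[0, 0, -18], 0, 1], [[0, 0, -20.5], 0, 1], [[0, 0, -20.5], 0, 1]]}}

```text
time: 12.88
eef_pos: [0.4567, 0.0202, 0.2685]
eef_rot: [179.4, 0.1, 87.2]
ft_force: [1.3, 0.4, -1.0]
opening: 0.083
gripper_force: 25.0
```

```bash
python3 go.py .4815,-.222,.26,84.5; python3 - <<'E'
from tl import *
o,im,W,T=look(0,0); cv2.imwrite('pics/w4.png',im)
hsv=cv2.cvtColor(im,cv2.COLOR_BGR2HSV)
m=(abs(T[...,0])<.06)&(abs(T[...,1])<.02)&(T[...,2]>-.012)&(T[...,2]<.09)
P=T[m];print(len(P));print('held',P.min(0).round(4),P.max(0).round(4),np.median(P,0).round(4))
E
```

```text
t 12.88 at [0.4567 0.0202 0.2685] [1.7943e+02 1.2000e-01 8.7170e+01] q [ 50.   8. -60. 111.   8.  65. -16.] F [ 1.3  0.4 -1. ] open 0.083
.4815,-.222,.26,84.5 -> [-24.06   3.67   0.93] turn 0.047
411
held [ 0.0402 -0.0032 -0.0119] [0.0413 0.0048 0.0534] [0.041  0.0007 0.0132]
```

View pics/w4.png

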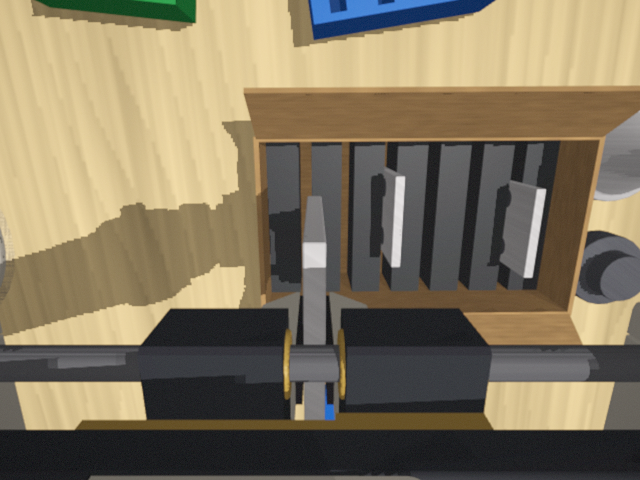

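The plate is held upright, edge at (314,255) in the wrist view. It is centred in the fingers (tool y +0.7 mm) and its bottom is 53 mm below the TCP. Moving over rack_b.

>>> {"op": "apply_moves", "data": {"deltas": [[[-3, 0.5, 0], 0, 1], [[-6, 1, 0], 0.02, 1], [[-9, 1.5, 0], 0.03, 1], [[-12, 2, 0], 0.04, 1], [[-15, 2.5, 0], 0.05, 1], [[-18, 3, 0], 0.05, 1], [[-21, 3.3, 0], 0.05, 1], [[-24, 3.6, 2], 0.05, 1], [[-24, 3.6, 5], 0.05, 1], [[-24, 3.6, 7], 0.05, 1], [[-24, 3.6, 7], 0.05, 1]]}}

```text
time: 13.85
eef_pos: [0.473, -0.2213, 0.1877]
eef_rot: [-179.5, -0.2, 84.2]
ft_force: [-1.0, 0.1, -1.8]
opening: 0.084
gripper_force: 25.0
```

```bash
cat >> tl.py <<'E'
def rackview():
    o,im,W,T=look(0,0); hsv=cv2.cvtColor(im,cv2.COLOR_BGR2HSV); z=W[...,2]
    H=T[(abs(T[...,0])<.07)&(abs(T[...,1])<.02)&(T[...,2]>-.012)&(T[...,2]<.06)]
    if len(H): print('held tool y med',np.median(H[:,1]).round(4),'y(z<.01)',np.median(H[H[:,2]<.01][:,1]).round(4),'y(z>.035)',np.median(H[H[:,2]>.035][:,1]).round(4),'zmax',H[:,2].max().round(4),'xmin/max',H[:,0].min().round(4),H[:,0].max().round(4))
    racks(im,W); plates(im,W)
    # slots: profile of rack top along the rack x
    m=(hsv[...,0]>105)&(hsv[...,0]<130)&(hsv[...,1]>150)&(abs(z-.063)<.008)
    print('bars tool y:',end=' ')
    B=T[m]; 
    for x0 in (.02,.04,.05,.06):
        b=np.sort(B[abs(B[:,0]-x0)<.004][:,1])
        if len(b)<20: continue
        g=np.where(np.diff(b)>.008)[0]
        print(x0,'slot centres',[(round((b[i]+b[i+1])/2*1000,1),round((b[i+1]-b[i])*1000,1)) for i in g],end='; ')
    print(); return im
E
python3 go.py; python3 -c "
from tl import *
im=rackview(); cv2.imwrite('pics/w5.png',im)
im,d,W=cloud('scene'); racks(im,W); plates(im,W)"
```

```text
t 13.85 at [ 0.473  -0.2213  0.1877] [-179.52   -0.23   84.21] q [ 61.  22. -48. 107.  19.  59.  -0.] F [-1.   0.1 -1.8] open 0.084
held tool y med 0.0007 y(z<.01) 0.0007 y(z>.035) 0.0007 zmax 0.0517 xmin/max 0.0402 0.0414
rack (array([ 539.5, -228. ]), array([139.5, 163.8]), 84.26) z 0.0629 21711
plate px [508. 244.] (array([ 599.5, -230.3]), array([80.1,  9.1]), 84.72) z 0.108 1502
bars tool y: 0.02 slot centres [(np.float64(4.5), np.float64(20.9)), (np.float64(47.7), np.float64(14.1)), (np.float64(87.8), np.float64(13.4))]; 0.04 slot centres [(np.float64(7.8), np.float64(14.1)), (np.float64(47.7), np.float64(13.9)), (np.float64(87.7), np.float64(13.8)), (np.float64(127.3), np.float64(13.6))]; 0.05 slot centres [(np.float64(7.7), np.float64(14.0)), (np.float64(47.6), np.float64(13.8)), (np.float64(87.6), np.float64(13.7)), (np.float64(127.4), np.float64(13.0))]; 0.06 slot centres [(np.float64(127.3), np.float64(12.9))]; 
rack (array([544.9, 257. ]), array([166.1, 138.6]), 6.24) z 0.0618 2380
rack (array([ 542.5, -229.1]), array([139.4, 165.5]), 84.5) z 0.0618 2252
plate px [318. 243.] (array([532.8,  13.1]), array([10.4, 74.4]), 2.22) z 0.1029 97
plate px [439. 269.] (array([602.6, 265. ]), array([ 10.4, 118.7]), 5.86) z 0.1073 177
plate px [203. 271.] (array([ 601.2, -233.6]), array([77.4,  8.8]), 84.91) z 0.1072 112
plate px [312. 292.] (array([652.5,  -2.9]), array([76.9,  9.1]), 86.99) z 0.1031 116
plate px [341. 351.] (array([778.6,  55.5]), array([30.1, 28.8]), 37.03) z 0.0995 189
```

View pics/w5.png

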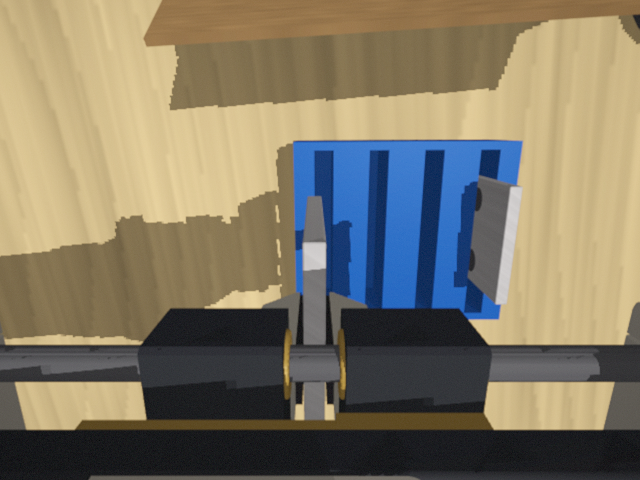

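The wrist view shows the held plate beside slot 1. The slot centres are at tool y 7.7, 47.6, 87.7 and 127.4 mm, and the plate is at 0.7 mm, so I need to shift +7 mm.

>>> {"op": "apply_moves", "data": {"deltas": [[[0, 0.7, 0], 0, 1], [[0, 0.7, 2], 0, 1], [[0, 0.7, 3], 0, 1], [[0, 0.7, 4], 0, 1], [[0, 0.7, 4], 0, 1], [[0, 0.7, 4], 0, 1]]}}

```text
time: 14.45
eef_pos: [0.484, -0.2224, 0.1527]
eef_rot: [-180.0, -0.0, 84.3]
ft_force: [0.3, 0.1, -1.0]
opening: 0.084
gripper_force: 25.0
```

```bash
python3 go.py; python3 -c "
from tl import *
im=rackview()"; python3 go.py
```

```text
t 14.45 at [ 0.484  -0.2224  0.1527] [-1.7997e+02 -2.0000e-02  8.4300e+01] q [ 59.  25. -46. 108.  22.  55.  -3.] F [ 0.3  0.1 -1. ] open 0.084
held tool y med 0.0007 y(z<.01) 0.0007 y(z>.035) 0.0007 zmax 0.053 xmin/max 0.0401 0.0413
rack (array([ 540.3, -218. ]), array([119.9, 163.6]), 84.49) z 0.063 24413
rack (array([ 604.3, -296. ]), array([14. , 24.6]), 42.14) z 0.0627 462
plate px [515. 258.] (array([ 599.3, -230.3]), array([79.9,  9.2]), 84.69) z 0.108 1989
plate px [314. 201.] (array([ 488.6, -181.7]), array([0.8, 7.5]), 88.86) z 0.1173 133
bars tool y: 0.02 slot centres [(np.float64(-1.9), np.float64(18.6)), (np.float64(35.7), np.float64(13.7)), (np.float64(75.5), np.float64(13.3))]; 0.04 slot centres [(np.float64(-3.9), np.float64(14.5)), (np.float64(35.6), np.float64(13.8)), (np.float64(75.6), np.float64(13.5)), (np.float64(115.4), np.float64(13.7))]; 0.05 slot centres [(np.float64(-4.3), np.float64(13.9)), (np.float64(35.5), np.float64(13.5)), (np.float64(75.5), np.float64(13.1)), (np.float64(115.5), np.float64(13.0))]; 0.06 slot centres [(np.float64(75.4), np.float64(13.5)), (np.float64(115.3), np.float64(13.3))]; 
t 14.5 at [ 0.4844 -0.2226  0.1532] [179.98   0.    84.29] q [ 59.  25. -46. 108.  22.  55.  -3.] F [-0.5  0.6 -1.1] open 0.085
```

>>> {"op": "apply_moves", "data": {"deltas": [[[0, -0.5, 0], 0, 1], [[0, -0.5, 0], 0, 1], [[0, -0.5, 1], 0, 1], [[0, -0.5, 2], 0, 1], [[0, -0.5, 3], 0, 1], [[0, -0.5, 4], 0, 1], [[0, -0.5, 5], 0, 1], [[0, -0.5, 6], 0, 1], [[0, -0.5, 7], 0, 1], [[0, -0.5, 8], 0, 1], [[0, -0.5, 8.6], 0, 1], [[0, -0.5, 8.6], 0, 1]]}}

```text
time: 15.5
eef_pos: [0.4781, -0.2217, 0.0651]
eef_rot: [-179.9, -0.1, 84.3]
ft_force: [-0.3, 0.1, -1.9]
opening: 0.087
gripper_force: 25.0
```

```bash
python3 go.py; python3 -c "
from tl import *
im=rackview()"; python3 go.py
```

```text
t 15.5 at [ 0.4781 -0.2217  0.0651] [-1.7987e+02 -6.0000e-02  8.4280e+01] q [ 55.  32. -41. 112.  29.  46.  -8.] F [-0.3  0.1 -1.9] open 0.087
held tool y med -0.0009 y(z<.01) -0.0056 y(z>.035) 0.0036 zmax 0.0594 xmin/max -0.0675 0.0695
rack (array([ 541.9, -206.7]), array([ 97. , 164.9]), 84.52) z 0.063 41375
rack (array([ 587.8, -290.5]), array([25.8, 56.1]), 82.65) z 0.0629 3543
plate px [634. 224.] (array([ 601.9, -190.7]), array([0.6, 5.3]), 84.73) z 0.0926 43
plate px [314. 285.] (array([ 481. , -199.9]), array([38.6,  7.7]), 84.21) z 0.1096 2505
plate px [287. 312.] (array([ 466.8, -209.3]), array([ 1.4, 13.8]), 82.73) z 0.0969 402
plate px [341. 312.] (array([ 493.2, -211.9]), array([ 1.6, 13.7]), 84.44) z 0.0966 399
plate px [314. 400.] (array([ 476.8, -242.8]), array([17.1,  7.7]), 84.05) z 0.1096 769
bars tool y: 0.02 slot centres [(np.float64(1.6), np.float64(13.9)), (np.float64(41.4), np.float64(13.7)), (np.float64(81.4), np.float64(13.0))]; 0.04 slot centres [(np.float64(1.5), np.float64(14.0)), (np.float64(41.5), np.float64(13.5)), (np.float64(81.5), np.float64(12.2)), (np.float64(121.2), np.float64(12.7))]; 0.05 slot centres [(np.float64(1.5), np.float64(13.9)), (np.float64(41.4), np.float64(13.6)), (np.float64(81.0), np.float64(12.9)), (np.float64(120.7), np.float64(12.1))]; 0.06 slot centres []; 
t 15.55 at [ 0.4786 -0.2218  0.0659] [-1.7992e+02 -5.0000e-02  8.4290e+01] q [ 55.  32. -41. 112.  29.  46.  -8.] F [ 0.3 -0.8 -2.3] open 0.083
```

The plate is in slot 1: its top is at 0.1096, 1.6 mm above seated, and it is within 1 mm of the slot centre. Releasing and going for the second plate.

>>> {"op": "apply_moves", "data": {"deltas": [[[0, 0, 0.1], 0, 0.74], [[0, 0, 0.1], 0, 0.74], [[0, 0, 0.1], 0, 0.74], [[0, 0, 0], 0, 0.74], [[0, 0, -3], 0, 0.74], [[0, 0, -7], 0, 0.74], [[0, 0, -11], 0, 0.74], [[0, 0, -15], 0, 0.74], [[0, 0, -16], 0, 0.74]]}}

```text
time: 16.3
eef_pos: [0.4828, -0.2228, 0.2334]
eef_rot: [179.5, 0.2, 84.3]
ft_force: [1.2, 0.1, 0.3]
opening: 0.261
gripper_force: 0.0
```

```bash
python3 -c "
from tl import *
im=rackview()"; python3 go.py .530,.0155,.22,87.4
```

```text
rack (array([ 539.5, -228.3]), array([140.4, 163.5]), 84.54) z 0.0629 19035
plate px [464. 225.] (array([ 599.4, -230.1]), array([79.2,  9.1]), 84.71) z 0.1079 1105
plate px [309. 226.] (array([ 481.1, -220.9]), array([80.1,  7.6]), 84.24) z 0.1079 1011
bars tool y: 0.02 slot centres [(np.float64(-4.5), np.float64(14.0)), (np.float64(35.4), np.float64(13.9)), (np.float64(75.1), np.float64(13.9))]; 0.04 slot centres [(np.float64(-4.7), np.float64(14.3)), (np.float64(35.1), np.float64(14.2)), (np.float64(75.2), np.float64(13.9)), (np.float64(115.8), np.float64(15.7))]; 0.05 slot centres [(np.float64(-4.7), np.float64(14.2)), (np.float64(35.3), np.float64(13.7)), (np.float64(75.3), np.float64(13.9)), (np.float64(115.0), np.float64(13.5))]; 0.06 slot centres [(np.float64(-4.6), np.float64(14.0)), (np.float64(35.3), np.float64(13.8)), (np.float64(75.1), np.float64(13.6)), (np.float64(115.1), np.float64(13.0))]; 
t 16.35 at [ 0.4827 -0.2232  0.2329] [179.48   0.27  84.27] q [ 63.  19. -49. 104.  17.  63.   2.] F [ 0.6 -0.2 -0. ] open 0.262
.530,.0155,.22,87.4 -> [24.23  2.31  1.2 ] turn -0.055
```

>>> {"op": "apply_moves", "data": {"deltas": [[[4, 0.5, 0], -0.02, 0.72], [[8, 1, 0], -0.04, 0.72], [[12, 1.5, 0], -0.055, 0.72], [[16, 2, 0], -0.055, 0.72], [[20, 2.5, 1], -0.055, 0.72], [[24.2, 2.7, 3], -0.055, 0.72], [[24.2, 2.7, 5], -0.055, 0.72], [[24.2, 2.7, 8], -0.055, 0.72], [[24.2, 2.7, 9], -0.055, 0.72], [[24.2, 2.7, 9], -0.055, 0.72], [[24.2, 2.7, 9], -0.055, 0.72]]}}

```text
time: 17.27
eef_pos: [0.5297, 0.0154, 0.1365]
eef_rot: [-179.9, -0.0, 87.4]
ft_force: [0.3, -0.7, 0.2]
opening: 0.28
gripper_force: 0.0
```

```bash
python3 -c "
from tl import *
o,im,W,T=look(0,0); plates(im,W)
hsv=cv2.cvtColor(im,cv2.COLOR_BGR2HSV)
m=(hsv[...,1]<60)&(hsv[...,2]>110)&(abs(W[...,2]-.1035)<.004)&(abs(T[...,1])<.03)
print(np.median(T[m],0),T[m].min(0),T[m].max(0))"; python3 go.py
```

```text
plate px [315. 268.] (array([531.1,  16.3]), array([80.6,  7.6]), 87.59) z 0.1039 2031
plate px [534. 276.] (array([650.6,   5.7]), array([69. ,  9.4]), 87.3) z 0.104 1790
[0.00430519 0.00129948 0.03255424] [-0.03939221 -0.00249037  0.03012932] [0.04112233 0.00532445 0.03681528]
t 17.32 at [0.5307 0.0154 0.1375] [ 1.7996e+02 -1.0000e-02  8.7360e+01] q [ 35.  28. -49. 109.  26.  55. -29.] F [-0.3  0.1 -0.4] open 0.277
```

>>> {"op": "apply_moves", "data": {"deltas": [[[0, 0, 2.5], 0, 0.72], [[0, 0, 5], 0, 0.72], [[0, 0, 7], 0, 0.72], [[0, 0, 7.9], 0, 0.72], [[0, 0, 7.9], 0, 0.72], [[0, 0, 7.9], 0, 1], [[0, 0, 7.9], 0, 1], [[0, 0, 7.9], 0, 1], [[0, 0, 7.9], 0, 1]]}}

```text
time: 18.07
eef_pos: [0.5314, 0.0158, 0.0592]
eef_rot: [179.8, 0.0, 87.4]
ft_force: [0.0, -0.1, 4.2]
opening: 0.086
gripper_force: 25.0
```

>>> {"op": "apply_moves", "data": {"deltas": [[[0, 0, -1], 0, 1], [[0, 0, -3], 0, 1], [[0, 0, -6], 0, 1], [[0, 0, -9], 0, 1], [[0, 0, -12], 0, 1], [[0, 0, -15], 0, 1], [[0, 0, -18], 0, 1], [[0, 0, -20.5], 0, 1], [[0, 0, -20.5], 0, 1]]}}

```text
time: 18.82
eef_pos: [0.533, 0.017, 0.2687]
eef_rot: [179.5, 0.0, 87.5]
ft_force: [0.5, -0.1, -1.2]
opening: 0.083
gripper_force: 25.0
```

```bash
python3 go.py .521,-.226,.18,84.5;  python3 -c "
from tl import *
o,im,W,T=look(0,0)
H=T[(abs(T[...,0])<.07)&(abs(T[...,1])<.02)&(T[...,2]>-.012)&(T[...,2]<.07)];print(H.min(0),H.max(0),np.median(H,0))"
```

```text
t 18.82 at [0.533  0.017  0.2687] [1.7949e+02 3.0000e-02 8.7460e+01] q [ 41.  19. -55. 101.  17.  68. -22.] F [ 0.5 -0.1 -1.2] open 0.083
.521,-.226,.18,84.5 -> [-24.32  -0.2    8.88] turn 0.052
[ 0.03951986 -0.00317431 -0.01197749] [0.04076701 0.00476781 0.0530933 ] [0.04041274 0.00070416 0.01291811]
```

>>> {"op": "apply_moves", "data": {"deltas": [[[-3, 0, 0], 0, 1], [[-6, 0, 0], 0.02, 1], [[-9, 0, 0], 0.04, 1], [[-12, 0, 0], 0.05, 1], [[-15, 0, 0], 0.05, 1], [[-18, 0, 0], 0.05, 1], [[-21.5, 0, 1], 0.05, 1], [[-24.3, 0, 5], 0.05, 1], [[-24.3, 0, 8], 0.05, 1], [[-24.3, 0, 9], 0.05, 1], [[-24.3, 0, 9], 0.05, 1], [[-24.3, 0, 9], 0.05, 1]]}}

```text
time: 19.87
eef_pos: [0.5192, -0.2247, 0.1728]
eef_rot: [-179.9, -0.1, 84.7]
ft_force: [0.9, 0.8, 0.3]
opening: 0.084
gripper_force: 25.0
```

```bash
python3 go.py;python3 -c "
from tl import *
im=rackview()"; python3 go.py
```

```text
t 19.87 at [ 0.5192 -0.2247  0.1728] [-1.7994e+02 -1.1000e-01  8.4700e+01] q [ 57.  28. -47. 103.  23.  60.  -4.] F [0.9 0.8 0.3] open 0.084
held tool y med 0.0007 y(z<.01) 0.0007 y(z>.035) 0.0007 zmax 0.0528 xmin/max 0.0396 0.0408
rack (array([ 540.1, -220.4]), array([124.5, 163.5]), 84.67) z 0.063 21430
plate px [443. 248.] (array([ 599.7, -227.9]), array([74.8,  8.7]), 84.19) z 0.108 1542
plate px [251. 245.] (array([ 481. , -217.3]), array([73.3,  8.2]), 83.86) z 0.1078 1482
plate px [314. 198.] (array([ 523.8, -184.4]), array([0.4, 7.2]), 85.04) z 0.125 42
bars tool y: 0.02 slot centres [(np.float64(-41.5), np.float64(19.6)), (np.float64(0.7), np.float64(14.2)), (np.float64(40.6), np.float64(13.7)), (np.float64(87.3), np.float64(27.0))]; 0.04 slot centres [(np.float64(-38.8), np.float64(14.2)), (np.float64(0.8), np.float64(14.1)), (np.float64(40.8), np.float64(13.8)), (np.float64(80.7), np.float64(13.9))]; 0.05 slot centres [(np.float64(-39.0), np.float64(13.9)), (np.float64(0.8), np.float64(14.1)), (np.float64(40.6), np.float64(14.1)), (np.float64(80.8), np.float64(13.4))]; 0.06 slot centres []; 
t 19.92 at [ 0.5204 -0.2249  0.1741] [ 1.7991e+02 -4.0000e-02  8.4720e+01] q [ 57.  28. -47. 103.  23.  60.  -4.] F [ 0.7 -0.3 -0.5] open 0.088
```

>>> {"op": "apply_moves", "data": {"deltas": [[[0, -0.05, 1], 0, 1], [[0, -0.05, 2.5], 0, 1], [[0, -0.05, 3.5], 0, 1], [[0, -0.05, 4.5], 0, 1], [[0, -0.05, 5.5], 0, 1], [[0, -0.05, 6.5], 0, 1], [[0, -0.05, 7.5], 0, 1], [[0, -0.05, 8.5], 0, 1], [[0, -0.05, 9.5], 0, 1], [[0, -0.05, 10.5], 0, 1], [[0, -0.05, 10.9], 0, 1], [[0, -0.05, 10.9], 0, 1]]}}

```text
time: 20.92
eef_pos: [0.519, -0.2266, 0.0633]
eef_rot: [-180.0, -0.0, 84.6]
ft_force: [-0.3, 0.2, -1.3]
opening: 0.085
gripper_force: 25.0
```

```bash
python3 go.py;python3 -c "
from tl import *
im=rackview()"
```

```text
t 20.92 at [ 0.519  -0.2266  0.0633] [-1.800e+02 -1.000e-02  8.458e+01] q [ 52.  36. -41. 107.  31.  49. -10.] F [-0.3  0.2 -1.3] open 0.085
held tool y med -0.001 y(z<.01) -0.0027 y(z>.035) 0.0001 zmax 0.0584 xmin/max -0.0666 0.0699
rack (array([ 542.4, -197.3]), array([ 78. , 164.8]), 84.51) z 0.063 37027
plate px [544. 283.] (array([ 601.1, -211.2]), array([41.6,  9.5]), 85.06) z 0.1079 2829
plate px [202. 264.] (array([ 483.4, -193.6]), array([25.4,  8.4]), 84.22) z 0.1076 2195
plate px [314. 286.] (array([ 521.8, -205. ]), array([38.1,  8. ]), 84.73) z 0.1082 2503
plate px [340. 314.] (array([ 533.9, -216.5]), array([ 1.6, 13.8]), 84.94) z 0.098 389
plate px [288. 314.] (array([ 507.7, -214.3]), array([ 1.7, 13.4]), 85.36) z 0.0972 368
plate px [314. 400.] (array([ 517.6, -247.4]), array([17.3,  7.7]), 84.81) z 0.1082 769
plate px [524. 405.] (array([ 596.6, -257.8]), array([22.5,  9. ]), 83.49) z 0.108 1012
bars tool y: 0.02 slot centres [(np.float64(-45.2), np.float64(25.3)), (np.float64(0.5), np.float64(13.9)), (np.float64(40.4), np.float64(13.5))]; 0.04 slot centres [(np.float64(-39.3), np.float64(13.4)), (np.float64(0.5), np.float64(13.9)), (np.float64(40.4), np.float64(13.5)), (np.float64(80.2), np.float64(13.5))]; 0.05 slot centres [(np.float64(-39.2), np.float64(13.7)), (np.float64(0.6), np.float64(13.9)), (np.float64(40.5), np.float64(13.4)), (np.float64(80.4), np.float64(13.0))]; 0.06 slot centres [(np.float64(-39.3), np.float64(13.5)), (np.float64(0.6), np.float64(13.9)), (np.float64(40.4), np.float64(13.7)), (np.float64(80.3), np.float64(13.0))];
```

>>> {"op": "apply_moves", "data": {"deltas": [[[0, 0, 0], 0, 0.74], [[0, 0, 0], 0, 0.74], [[0, 0, 0], 0, 0.74], [[0, 0, 0], 0, 0.74], [[0, 0, -3], 0, 0.74], [[0, 0, -7], 0, 0.74], [[0, 0, -11], 0, 0.74], [[0, 0, -15], 0, 0.74], [[2, 1, -16], 0, 0.74], [[5, 2.5, -16], 0, 0.74], [[8, 4, -16], 0, 0.74], [[11, 5.5, -16], 0, 0.72]]}}

```text
time: 21.97
eef_pos: [0.5846, -0.1223, 0.2246]
eef_rot: [179.9, 0.1, 84.4]
ft_force: [0.2, 0.2, -0.7]
opening: 0.276
gripper_force: 0.0
```

>>> {"op": "apply_moves", "data": {"deltas": [[[3, 1.3, 0], 0, 0.72], [[6, 2.6, 0], -0.02, 0.72], [[9, 4, 1], -0.04, 0.72], [[12.7, 5.4, 4], -0.05, 0.72], [[12.7, 5.4, 7], -0.05, 0.72], [[12.7, 5.4, 8.8], -0.05, 0.72], [[12.7, 5.4, 8.8], -0.05, 0.72], [[12.7, 5.4, 8.8], -0.05, 0.72]]}}

```text
time: 22.63
eef_pos: [0.6489, -0.0014, 0.1349]
eef_rot: [-179.9, 0.0, 87.4]
ft_force: [-0.8, -0.3, 0.5]
opening: 0.279
gripper_force: 0.0
```

```bash
python3 -c "
from tl import *
o,im,W,T=look(0,0); plates(im,W)
hsv=cv2.cvtColor(im,cv2.COLOR_BGR2HSV)
m=(hsv[...,1]<60)&(hsv[...,2]>110)&(abs(W[...,2]-.1035)<.004)&(abs(T[...,1])<.03)
print(np.median(T[m],0),T[m].min(0),T[m].max(0))
im,d,W=cloud('scene'); racks(im,W); plates(im,W)"; python3 go.py
```

```text
plate px [557. 153.] (array([776.2,  57.8]), array([31.3, 31.8]), 55.78) z 0.0999 3470
plate px [316. 267.] (array([6.505e+02, 1.000e-01]), array([80. ,  7.9]), 87.54) z 0.1039 2060
[0.00534248 0.00174229 0.03093975] [-0.03835017 -0.0024256   0.02894584] [0.04157374 0.00556497 0.03523459]
rack (array([545.8, 257.3]), array([164.4, 139. ]), 5.86) z 0.0618 2401
rack (array([ 543.7, -229.1]), array([138.8, 164.2]), 84.55) z 0.0618 1758
plate px [212. 224.] (array([ 481.9, -224.8]), array([77.2, 10.1]), 84.11) z 0.1068 94
plate px [208. 239.] (array([ 522. , -229.2]), array([76.9,  9.1]), 86.13) z 0.1071 93
plate px [439. 269.] (array([602.8, 265.8]), array([ 10.2, 118.8]), 5.66) z 0.1074 172
plate px [202. 271.] (array([ 601.3, -233.9]), array([77.2,  9.8]), 85.44) z 0.1075 107
plate px [341. 351.] (array([778.6,  56.4]), array([29.4, 30.2]), 89.39) z 0.0993 184
t 22.73 at [ 0.6508 -0.0018  0.1375] [179.86  -0.    87.36] q [ 29.  39. -45.  92.  30.  62. -27.] F [ 0.7 -0.   0.6] open 0.283
```

>>> {"op": "apply_moves", "data": {"deltas": [[[0, 0, 2.5], 0, 0.72], [[0, 0, 5], 0, 0.72], [[0, 0, 7], 0, 0.72], [[0, 0, 7.8], 0, 0.72], [[0, 0, 7.8], 0, 0.72], [[0, 0, 7.8], 0, 1], [[0, 0, 7.8], 0, 1], [[0, 0, 7.8], 0, 1], [[0, 0, 7.8], 0, 1]]}}

```text
time: 23.48
eef_pos: [0.6507, -0.0012, 0.0596]
eef_rot: [179.9, 0.0, 87.4]
ft_force: [-0.6, -0.4, 5.0]
opening: 0.087
gripper_force: 25.0
```

>>> {"op": "apply_moves", "data": {"deltas": [[[0, 0, -1], 0, 1], [[0, 0, -3], 0, 1], [[0, 0, -6], 0, 1], [[0, 0, -9], 0, 1], [[0, 0, -12], 0, 1], [[0, 0, -15], 0, 1], [[0, 0, -18], 0, 1], [[0, 0, -20.5], 0, 1], [[0, 0, -20.5], 0, 1], [[0, 0, -20.5], 0, 1]]}}

```text
time: 24.32
eef_pos: [0.6505, -0.0008, 0.265]
eef_rot: [179.8, 0.0, 87.4]
ft_force: [-0.7, -0.6, -1.9]
opening: 0.084
gripper_force: 25.0
```

```bash
python3 go.py .560,-.230,.18,84.5;  python3 -c "
from tl import *
o,im,W,T=look(0,0)
H=T[(abs(T[...,0])<.07)&(abs(T[...,1])<.02)&(T[...,2]>-.012)&(T[...,2]<.07)];print(H.min(0),H.max(0),np.median(H,0))"
```

```text
t 24.32 at [ 0.6505 -0.0008  0.265 ] [1.7979e+02 1.0000e-02 8.7440e+01] q [ 31.  32. -49.  85.  24.  74. -23.] F [-0.7 -0.6 -1.9] open 0.084
.560,-.230,.18,84.5 -> [-23.29  -8.05   8.48] turn 0.051
[ 0.03992816 -0.00321788 -0.01196811] [0.04134239 0.00477953 0.05303316] [0.04090121 0.00070886 0.01363854]
```

>>> {"op": "apply_moves", "data": {"deltas": [[[-3, -1, 0], 0, 1], [[-6, -2, 0], 0.02, 1], [[-9, -3, 0], 0.04, 1], [[-12, -4, 0], 0.05, 1], [[-15, -5, 0], 0.05, 1], [[-18, -6, 0], 0.05, 1], [[-21, -7.2, 1], 0.05, 1], [[-23.3, -8.1, 4], 0.05, 1], [[-23.3, -8.1, 7], 0.05, 1], [[-23.3, -8.1, 8], 0.05, 1], [[-23.3, -8.1, 8], 0.05, 1], [[-23.3, -8.1, 8], 0.05, 1]]}}

```text
time: 25.37
eef_pos: [0.5583, -0.2284, 0.1823]
eef_rot: [-179.9, -0.1, 84.7]
ft_force: [0.3, 0.4, -2.0]
opening: 0.086
gripper_force: 25.0
```

```bash
python3 go.py;python3 -c "
from tl import *
im=rackview()"; python3 go.py
```

```text
t 25.37 at [ 0.5583 -0.2284  0.1823] [-1.7992e+02 -1.3000e-01  8.4690e+01] q [ 54.  31. -46.  97.  24.  63.  -5.] F [ 0.3  0.4 -2. ] open 0.086
held tool y med 0.0007 y(z<.01) 0.0007 y(z>.035) 0.0007 zmax 0.0543 xmin/max 0.0402 0.0413
rack (array([ 540. , -221.5]), array([127. , 163.4]), 84.56) z 0.0629 19685
plate px [377. 246.] (array([ 599.5, -230.1]), array([79.3,  8.4]), 84.34) z 0.108 1416
plate px [193. 239.] (array([ 480.9, -219.5]), array([77.2,  8.5]), 83.8) z 0.1077 1557
plate px [254. 246.] (array([ 520. , -223.8]), array([75.2,  8.3]), 83.91) z 0.1078 1306
bars tool y: 0.02 slot centres [(np.float64(-85.3), np.float64(23.4)), (np.float64(-41.0), np.float64(19.6)), (np.float64(1.5), np.float64(14.7)), (np.float64(44.1), np.float64(20.1))]; 0.04 slot centres [(np.float64(-78.2), np.float64(13.4)), (np.float64(-38.2), np.float64(13.9)), (np.float64(1.5), np.float64(14.4)), (np.float64(41.4), np.float64(14.3))]; 0.05 slot centres [(np.float64(-78.2), np.float64(13.4)), (np.float64(-38.1), np.float64(14.1)), (np.float64(1.5), np.float64(14.3)), (np.float64(41.5), np.float64(13.9))]; 0.06 slot centres []; 
t 25.42 at [ 0.5595 -0.2284  0.1837] [ 1.7993e+02 -7.0000e-02  8.4720e+01] q [ 53.  31. -46.  97.  24.  63.  -5.] F [ 0.3 -0.1 -1. ] open 0.089
```

>>> {"op": "apply_moves", "data": {"deltas": [[[0, 0, 1.5], 0, 1], [[0, 0, 3], 0, 1], [[0, 0, 4], 0, 1], [[0, 0, 5], 0, 1], [[0, 0, 6], 0, 1], [[0, 0, 7], 0, 1], [[0, 0, 8], 0, 1], [[0, 0, 9], 0, 1], [[0, 0, 10], 0, 1], [[0, 0, 11], 0, 1], [[0, 0, 11.9], 0, 1], [[0, 0, 11.9], 0, 1]]}}

```text
time: 26.42
eef_pos: [0.5583, -0.2303, 0.0626]
eef_rot: [-180.0, -0.0, 84.6]
ft_force: [0.2, 0.1, -2.1]
opening: 0.083
gripper_force: 25.0
```

```bash
python3 go.py;python3 -c "
from tl import *
im=rackview()"
```

```text
t 26.42 at [ 0.5583 -0.2303  0.0626] [-1.7998e+02 -1.0000e-02  8.4560e+01] q [ 50.  39. -41. 102.  31.  52. -10.] F [ 0.2  0.1 -2.1] open 0.083
held tool y med -0.001 y(z<.01) -0.0059 y(z>.035) 0.0018 zmax 0.057 xmin/max -0.0657 0.0699
rack (array([ 542. , -197.7]), array([ 78.8, 164.4]), 84.64) z 0.0629 34554
plate px [432. 266.] (array([ 601.8, -203.8]), array([26.7,  8.4]), 84.3) z 0.1079 1883
plate px [ 91. 276.] (array([ 482.5, -200.4]), array([39.3,  9.8]), 83.76) z 0.1074 3742
plate px [314. 286.] (array([ 561.1, -208.1]), array([38.2,  7.7]), 84.16) z 0.1084 2506
plate px [202. 267.] (array([ 522.6, -198. ]), array([23.5,  8.5]), 84.46) z 0.1076 1988
plate px [288. 314.] (array([ 547. , -217.8]), array([ 1.5, 13.4]), 82.71) z 0.0978 313
plate px [340. 314.] (array([ 573.1, -220.4]), array([ 1.7, 13.5]), 84.78) z 0.0968 310
plate px [103. 400.] (array([ 478. , -243.6]), array([16.7,  8.5]), 83.94) z 0.1079 725
plate px [314. 400.] (array([ 557. , -250.6]), array([17.6,  7.6]), 84.99) z 0.1084 762
bars tool y: 0.02 slot centres [(np.float64(-44.9), np.float64(26.0)), (np.float64(1.0), np.float64(13.9)), (np.float64(47.1), np.float64(26.7))]; 0.04 slot centres [(np.float64(-78.6), np.float64(13.2)), (np.float64(-38.8), np.float64(13.5)), (np.float64(1.1), np.float64(14.0)), (np.float64(40.8), np.float64(13.8))]; 0.05 slot centres [(np.float64(-78.7), np.float64(12.8)), (np.float64(-38.8), np.float64(13.5)), (np.float64(1.1), np.float64(13.9)), (np.float64(40.8), np.float64(13.5))]; 0.06 slot centres [(np.float64(-78.7), np.float64(12.5)), (np.float64(-38.8), np.float64(13.2)), (np.float64(1.1), np.float64(13.9)), (np.float64(40.9), np.float64(13.4))];
```

Third plate is down (top at 0.1084, within 1 mm of slot centre). I'll release it, then fold the right flap in from outside with closed fingers.

>>> {"op": "apply_moves", "data": {"deltas": [[[0, 0, 0], 0, 0.74], [[0, 0, 0], 0, 0.74], [[0, 0, 0], 0, 0.74], [[0, 0, 0], 0, 0.74], [[0, 0, -3], 0, 0.74], [[0, 0, -7], 0, 0.74], [[0, 0, -11], 0, 0.74], [[0, 0, -14], 0, 0.74], [[3, -0.5, -14], -0.02, 1], [[6, -1, -14], -0.04, 1], [[9, -1.5, -14], -0.05, 1], [[9, -1.5, -14], -0.05, 1]]}}

```text
time: 27.47
eef_pos: [0.5519, -0.1312, 0.205]
eef_rot: [179.9, -0.2, 88.0]
ft_force: [0.5, 1.6, 0.5]
opening: 0.025
gripper_force: 0.0
```

>>> {"op": "apply_moves", "data": {"deltas": [[[0, 0, 0], 0, 1], [[0, 0, 0], 0, 1], [[0, 0, 0], 0, 1]]}}

```text
time: 27.72
eef_pos: [0.5518, -0.141, 0.2036]
eef_rot: [-180.0, 0.0, 87.3]
ft_force: [0.2, -0.0, -0.9]
opening: 0.004
gripper_force: 0.0
```

```bash
python3 go.py .551,-.138,.112,87.5 .551,-.012,.112,87.5;python3 -c "
from h import *
for n in ['scene','top','wrist']:
  im,d,W=cloud(n);print(n);plates(im,W);racks(im,W)
  flap(W,.05,.13);flap(W,-.13,-.05)"
```

```text
t 27.72 at [ 0.5518 -0.141   0.2036] [-1.7999e+02  4.0000e-02  8.7310e+01] q [ 49.  26. -49. 101.  22.  63. -10.] F [ 0.2 -0.  -0.9] open 0.004
.551,-.138,.112,87.5 -> [ 0.3  -0.1   9.16] turn -0.003
.551,-.012,.112,87.5 -> [12.89 -0.69  9.15] turn -0.003
scene
plate px [200. 223.] (array([ 479.8, -252.6]), array([21.8,  7.9]), 89.16) z 0.1066 28
plate px [199. 238.] (array([ 519.1, -249.2]), array([34.7, 10.9]), 83.12) z 0.1077 45
plate px [203. 254.] (array([ 560.8, -237.5]), array([66. ,  9.4]), 85.24) z 0.1075 93
plate px [439. 269.] (array([602.9, 264.6]), array([ 10.3, 118.6]), 6.25) z 0.1072 176
plate px [203. 271.] (array([ 601.3, -233.1]), array([79.6, 10. ]), 83.17) z 0.1071 113
plate px [341. 351.] (array([778.9,  56.1]), array([30.9, 29. ]), 48.93) z 0.0993 189
rack (array([545.6, 256.9]), array([165.8, 138.1]), 5.8) z 0.0618 2387
rack (array([ 544.2, -229.6]), array([139.9, 162.1]), 84.01) z 0.0618 856
left 562 edge y,z 0.1099 0.1641 ang 2.13
right 676 edge y,z 0.11 0.1602 ang 2.17
left 434 edge y,z 0.109 0.1636 ang 2.13
right 525 edge y,z 0.1102 0.1601 ang 2.18
top
plat
[... 316 characters left out ...]
 7.6]), 84.02) z 0.1066 50
rack (array([537.5, 258.5]), array([156.6, 137. ]), 6.49) z 0.0626 2297
left 588 edge y,z 0.1109 0.1639 ang 2.15
right 634 edge y,z 0.1086 0.1602 ang 2.15
left 630 edge y,z 0.1108 0.1639 ang 2.15
right 689 edge y,z 0.1089 0.1604 ang 2.15
wrist
plate px [225. 300.] (array([ 484.5, -182.6]), array([4.8, 7.4]), 84.04) z 0.1046 141
plate px [278. 299.] (array([ 524. , -186.6]), array([1.1, 7.1]), 82.45) z 0.0944 42
plate px [384. 303.] (array([ 602.9, -190.8]), array([1.7, 6.9]), 88.14) z 0.0999 89
rack (array([ 541.8, -200.2]), array([ 85.5, 163. ]), 84.4) z 0.0628 7731
left 0
right 9168 edge y,z 0.1081 0.1603 ang 2.14
left 0
right 9123 edge y,z 0.1084 0.1601 ang 2.15
```

>>> {"op": "apply_moves", "data": {"deltas": [[[0.1, 0, 3], 0, 1], [[0.1, 0, 6], 0, 1], [[0.1, 0, 9], 0, 1], [[0.1, 0, 9.1], 0, 1], [[0.1, 0, 9.1], 0, 1]]}}

```text
time: 28.28
eef_pos: [0.5505, -0.1385, 0.1114]
eef_rot: [-179.8, -0.1, 87.4]
ft_force: [0.4, -0.2, -0.1]
opening: 0.002
gripper_force: 0.0
```

>>> {"op": "apply_moves", "data": {"deltas": [[[1.2, 0, 0], 0, 1], [[2.4, 0, 0], 0, 1], [[3.6, 0, 0], 0, 1], [[4.8, 0, 0], 0, 1], [[6, 0, 0], 0, 1], [[7.2, 0, 0], 0, 1], [[8.4, 0, 0], 0, 1], [[9.5, 0, 0], 0, 1], [[10.5, 0, 0], 0, 1], [[11.5, 0, 0], 0, 1], [[12, 0, 0], 0, 1], [[12, 0, 0], 0, 1]]}}

```text
time: 29.28
eef_pos: [0.5573, -0.0161, 0.1128]
eef_rot: [180.0, -0.1, 87.6]
ft_force: [-0.3, 0.6, 0.1]
opening: 0.002
gripper_force: 0.0
```

```bash
cat >> h.py <<'E'
def flat(W):
    a=np.radians(-2.5); q=W[...,:2]-np.array([.551,.005]); X=q@[np.cos(a),np.sin(a)]; Y=q@[-np.sin(a),np.cos(a)]; z=W[...,2]
    for sg,n in ((1,'left'),(-1,'right')):
      for x0,x1 in ((-.13,-.06),(.06,.13)):
        print(n,x0,[(round(y,3),round(float(np.nanmedian(z[m])),4)) for y in (.03,.045,.06,.07) for m in [(X>x0)&(X<x1)&(abs(Y*sg-y)<.004)] if m.sum()>5])
E
python3 go.py; python3 -c "
from h import *
im,d,W=cloud('scene');flat(W)"
```

```text
t 29.28 at [ 0.5573 -0.0161  0.1128] [ 1.800e+02 -7.000e-02  8.758e+01] q [ 35.  32. -46. 107.  28.  54. -27.] F [-0.3  0.6  0.1] open 0.002
left -0.13 [(0.03, 0.0578), (0.045, 0.0582), (0.06, 0.0587), (0.07, 0.0577)]
left 0.06 [(0.03, 0.0587), (0.045, 0.0584), (0.06, 0.0579), (0.07, 0.0589)]
right -0.13 [(0.03, 0.5845), (0.045, 0.6048), (0.06, 0.6164), (0.07, 0.6184)]
right 0.06 [(0.03, 0.2326), (0.045, 0.2352), (0.06, 0.1191), (0.07, 0.1163)]
```

>>> {"op": "apply_moves", "data": {"deltas": [[[-0.5, 0, 0.4], 0, 1], [[-0.5, 0, 0.8], 0, 1], [[-0.5, 0, 1], 0, 1], [[-0.5, 0, 1], 0, 1], [[-0.5, 0, -3], 0, 1], [[-0.5, 0, -7], 0, 1], [[-0.5, 0, -9.5], 0, 1], [[3, 0, -9.5], 0, 1], [[6.5, 0, -9.5], 0, 1], [[10, 0, -9.5], 0, 1], [[13.5, 0, -9.5], 0, 1], [[17, 0, -9.5], 0, 1]]}}

```text
time: 30.33
eef_pos: [0.5649, 0.1522, 0.2078]
eef_rot: [180.0, 0.0, 87.3]
ft_force: [0.7, 0.5, -0.5]
opening: 0.006
gripper_force: 0.0
```

>>> {"op": "apply_moves", "data": {"deltas": [[[0, 0, 0], 0, 1], [[0, 0, 0], 0, 1], [[0, 0, 0], 0, 1]]}}

```text
time: 30.58
eef_pos: [0.5648, 0.1508, 0.2074]
eef_rot: [-180.0, 0.0, 87.4]
ft_force: [-0.5, -0.9, 0.6]
opening: 0.005
gripper_force: 0.0
```

```bash
python3 go.py .551,.150,.110,87.5 .551,.028,.110,87.5; python3 -c "
from h import *
for n in ['scene','top']:
  im,d,W=cloud(n);flat(W)
  flap(W,.05,.13)"
```

```text
t 30.58 at [0.5648 0.1508 0.2074] [-1.7997e+02  5.0000e-02  8.7440e+01] q [ 20.  29. -51.  98.  24.  65. -40.] F [-0.5 -0.9  0.6] open 0.005
.551,.150,.110,87.5 -> [-0.13 -1.37  9.74] turn -0.001
.551,.028,.110,87.5 -> [-12.32  -0.83   9.75] turn -0.001
left -0.13 [(0.03, 0.0608), (0.045, 0.0578), (0.06, 0.0579), (0.07, 0.0581)]
left 0.06 [(0.03, 0.0581), (0.045, 0.059), (0.06, 0.0582), (0.07, 0.0591)]
right -0.13 [(0.03, 0.1161), (0.045, 0.1156), (0.06, 0.1155), (0.07, 0.115)]
right 0.06 [(0.03, 0.1166), (0.045, 0.1156), (0.06, 0.1155), (0.07, 0.1152)]
left 553 edge y,z 0.1099 0.1643 ang 2.13
right 119 edge y,z 0.0289 0.1207 ang 0.18
left -0.13 [(0.03, 0.7033), (0.045, 0.7011), (0.06, 0.6973), (0.07, 0.692)]
left 0.06 [(0.03, 0.0585), (0.045, 0.0582), (0.06, 0.0589), (0.07, 0.0584)]
right -0.13 [(0.03, 0.1157), (0.045, 0.116), (0.06, 0.1153), (0.07, 0.1153)]
right 0.06 [(0.03, 0.116), (0.045, 0.1163), (0.06, 0.1157), (0.07, 0.1157)]
left 413 edge y,z 0.1107 0.1637 ang 2.15
right 87 edge y,z 0.0238 0.1212 ang 0.17
```

Right flap is flat (about 0.03 rad). Same for the left.

>>> {"op": "apply_moves", "data": {"deltas": [[[0, -1.3, 3], 0, 1], [[0, -1.3, 6], 0, 1], [[0, -1.3, 9], 0, 1], [[0, -1.3, 9.6], 0, 1], [[0, -1.3, 9.6], 0, 1]]}}

```text
time: 31.1
eef_pos: [0.5506, 0.1496, 0.1097]
eef_rot: [-179.7, 0.1, 87.3]
ft_force: [-0.5, 0.2, 0.3]
opening: 0.005
gripper_force: 0.0
```

>>> {"op": "apply_moves", "data": {"deltas": [[[-1.2, 0, 0], 0, 1], [[-2.4, 0, 0], 0, 1], [[-3.6, 0, 0], 0, 1], [[-4.8, 0, 0], 0, 1], [[-6, 0, 0], 0, 1], [[-7.2, 0, 0], 0, 1], [[-8.4, 0, 0], 0, 1], [[-9.5, 0, 0], 0, 1], [[-10.5, 0, 0], 0, 1], [[-11.5, 0, 0], 0, 1], [[-12.2, 0, 0], 0, 1], [[-12.2, 0, 0], 0, 1]]}}

```text
time: 32.1
eef_pos: [0.5463, 0.0274, 0.1114]
eef_rot: [-180.0, 0.1, 87.3]
ft_force: [-0.1, -0.5, 0.6]
opening: 0.004
gripper_force: 0.1
```

>>> {"op": "apply_moves", "data": {"deltas": [[[0.5, 0, 0.4], 0, 1], [[0.5, 0, 0.8], 0, 1], [[0.5, 0, 0.9], 0, 1], [[0.5, 0, 0.9], 0, 1], [[0.5, 0, -3], 0, 1], [[0.5, 0, -7], 0, 1], [[0.5, 0, -11], 0, 1], [[0.5, 3, -15], 0, 1], [[0.5, -3, -18], 0, 1], [[0.5, -7, -18], 0, 1], [[0.5, -11, -18], 0, 1], [[0.5, -14, -18], 0, 1]]}}

```text
time: 33.1
eef_pos: [0.4124, 0.0425, 0.2912]
eef_rot: [-180.0, -0.2, 87.5]
ft_force: [-1.4, -0.4, 2.8]
opening: 0.001
gripper_force: 0.0
```

```bash
python3 go.py; python3 -c "
from h import *
for n in ['scene','top','wrist']:
  im,d,W=cloud(n);print(n);flat(W);plates(im,W);racks(im,W);cv2.imwrite(f'pics/{n}9.png',im)"
```

```text
t 33.1 at [0.4124 0.0425 0.2912] [-1.7996e+02 -1.5000e-01  8.7530e+01] q [ 52.  -2. -60. 113.  -2.  67.  -9.] F [-1.4 -0.4  2.8] open 0.001
scene
left -0.13 [(0.03, 0.5201), (0.045, 0.5087), (0.06, 0.5214), (0.07, 0.1174)]
left 0.06 [(0.03, 0.1162), (0.045, 0.1162), (0.06, 0.1159), (0.07, 0.1154)]
right -0.13 [(0.03, 0.1161), (0.045, 0.1158), (0.06, 0.115), (0.07, 0.115)]
right 0.06 [(0.03, 0.1159), (0.045, 0.1157), (0.06, 0.1155), (0.07, 0.1151)]
plate px [212. 224.] (array([ 482.8, -224.7]), array([78.4,  9.3]), 84.68) z 0.1071 84
plate px [209. 239.] (array([ 520.9, -228.8]), array([76.3, 10.2]), 86.1) z 0.1072 84
plate px [205. 254.] (array([ 560.9, -232.5]), array([78.2,  8.6]), 85.13) z 0.107 90
plate px [438. 269.] (array([602.2, 265.5]), array([ 10.2, 118.3]), 4.69) z 0.1072 157
plate px [202. 271.] (array([ 601. , -234.3]), array([77.7, 11. ]), 83.18) z 0.1069 91
plate px [341. 351.] (array([778.6,  55.7]), array([29. , 28.3]), 54.56) z 0.0992 181
rack (array([545.7, 256.5]), array([165.8, 138.6]), 6.24) z 0.0618 2376
rack (array([ 544.1, -229.6]), array([138.3, 162.6]), 84.
[... 825 characters left out ...]
7.9]), 84.24) z 0.1075 125
rack (array([539.2, 259.1]), array([159.3, 137.9]), 6.26) z 0.0625 1782
rack (array([ 537.4, -227.1]), array([137.6, 161.1]), 84.63) z 0.0621 1678
wrist
left -0.13 [(0.03, 0.1176), (0.045, 0.1182), (0.06, 0.4068), (0.07, 0.3887)]
left 0.06 [(0.03, 0.1176), (0.045, 0.1172), (0.06, 0.1168), (0.07, 0.1165)]
right -0.13 [(0.03, 0.1163), (0.045, 0.1164), (0.06, 0.116)]
right 0.06 [(0.03, 0.1164), (0.045, 0.1167), (0.06, 0.1164), (0.07, 0.1162)]
plate px [505. 424.] (array([ 603.4, -195.6]), array([11.1,  8.3]), 89.31) z 0.1079 71
rack (array([546.7, 211.3]), array([164.3,  41.9]), 5.78) z 0.063 5248
rack (array([ 601.2, -207.3]), array([66.2, 47.4]), 87.24) z 0.0629 853
```

View pics/scene9.png

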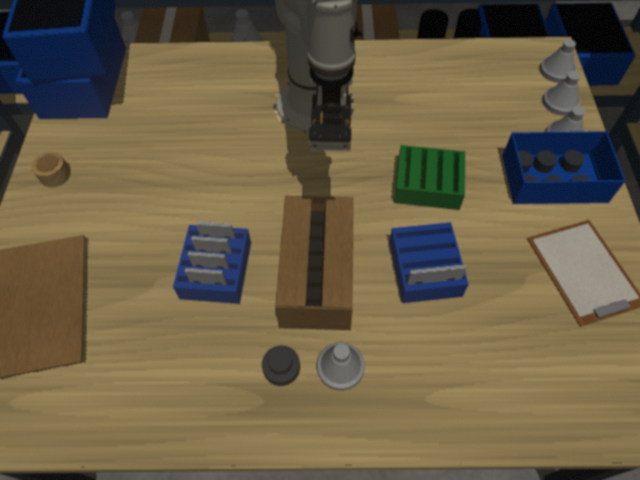

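The scene view shows both flaps flat on an empty carton at (316,260). All four narrow plates, sample included, stand in rack_b at (212,250). The wide sample is in its rack at (437,270), the castings haven't moved, and the robot is clear of everything.

>>> {"op": "apply_moves", "data": {"deltas": [[[0, 0, 0], 0, 1], [[0, 0, 0], 0, 1], [[0, 0, 0], 0, 1]]}}

```text
time: 33.5
eef_pos: [0.4144, 0.0414, 0.2914]
eef_rot: [-180.0, -0.2, 87.5]
ft_force: [0.1, -0.3, -0.2]
opening: 0.001
gripper_force: 0.0
```

```bash
python3 -c "
from workcell import *
print(job_done())"
```

```text
the job is handed in; nothing more can be done
None
```

The job is handed in at about 34 s, with no verdict returned: both flaps were folded back to about 2.15 rad, the carton's three plates (all narrow) now stand seated in rack_b, both flaps are flat again, and the castings did not move.

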